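# Count three scent balls into a gift carton

### The job

Make up a gift of exactly three scent balls: stand the cardboard carton under the loader's spout, and tip the white cup little by little until just three balls have dropped into the hopper, then set the cup with the rest upright back on its cork coaster, in the middle. With the carton in place, push the red trip lever fully down until the three balls have rolled into the carton, let it spring back, and stand the carton in the middle of the blue mat. Leave the other goods on the table where they are; the carton may get knocked aside on the way.

Things in the scene. Friction and masses are not known exactly. Their poses are not given: they have to be found in the camera images.
- loader: ball loader, fixed: wooden hopper 96 (its x) x 119 (its y, -44 to +75) x 105 mm tall on a 3 mm base plate. Origin on the table. Inside, the floor slopes to the outlet in its -y wall, left of the middle at x = -25, where a steel gate holds the balls back. The spout's floor ends at y = -77, 46 mm up; the spout is 37 mm wide and only the base plate lies under it beyond y = -45.
- hopper_mouth (a point): centre of the hopper's open top, 105 mm above the table; the opening is 84 (loader x) x 107 mm (loader y); pour in here
- hopper (a point): point in the hopper behind the gate, 80 mm above the table; balls waiting in the hopper lie within 70 mm of it
- dock (a point): on the loader's base plate (3 mm high) under the spout, inside the blue corner marks: where the middle of the carton's underside stands to catch the balls, long side along the loader's y, its near end 20 mm in under the spout (its underside 42 mm up: slide the carton in low from -y by 30 mm, and out again before lifting). It catches well within 12 mm and 0.15 rad
- trip_lever (a joint): sprung trip lever on the loader's -x side: 0 = up, gate shut; 0.5 rad = paddle fully down (end of stroke), gate fully lifted, balls roll out within about 2 s. It springs back when let go. About 3 to 6 N at the paddle
- lever_paddle (a point): middle of the top of the red paddle, 44 (loader x) x 36 mm (loader y), 90 mm above the table when up, about 62 mm when fully down; pressed from above. The pivot is 53 mm from it toward the loader's -y and 5 mm lower; the paddle's edge stands 8 mm off the hopper wall
- cup: white boat-shaped cup, loose, 0.3 to 0.4 kg full: 158 (its x) x 35 x 66 mm, foot 80 x 56 mm; origin under the foot's middle, z up. Open nose to its own -x (lip at x = -75, z = 44 mm), closed tail. The floor curves lengthwise, so the balls lie in a row at the lowest point and, as the nose is lowered slowly, leave one by one.
- cup_grip (a point): middle of the cup's brown wooden grip, a block 24 (cup x) x 28 (cup y) x 45 mm tall (81 to 123 mm above the cup's underside), made to be gripped from above; this point is 104 mm above the underside
- cup_in (a point): lowest point of the row of balls: 22 mm above the underside, mid-cup; balls in the cup lie within 75 mm of it. With n balls in the cup the next leaves at about 0.3 + 0.115 (6 - n) rad of nose-down tilt, give or take 0.06 rad, and the others roll back. Carry the cup level or slightly nose-up and gently: a jerk may spill one
- coaster: round cork coaster, 100 mm across, 4 mm high, fixed; origin at the centre of its underside; the cup stands on it at the start
- carton: loose open cardboard gift carton, 66 (its x) x 100 (its y) x 34 mm tall, walls and floor 6 mm, 0.13 to 0.21 kg; origin at the centre of its underside; gripped across the 66 mm side
- carton_in (a point): point in the middle of the carton, 18 mm above its underside; balls in the carton lie within 42 mm of it
- mat: blue hand-over mat, 90 (its x) x 110 (its y) x 3 mm, fixed; origin at the centre of its underside. Behind it, toward the middle of the table, stands a fixed wooden plinth 195 mm tall with a taller sign on it, one corner pointing at the robot (corner at about x = 0.49, y = -0.02 m): pass in front of it
- ball_0_center (a point): centre of a terracotta-coloured scent ball, glazed and rolling freely, 24 mm across, 20 g; four to six of the six are present, in a row in the cup at the start
- ball_1_center (a point): centre of a terracotta-coloured scent ball, glazed and rolling freely, 24 mm across, 20 g; four to six of the six are present, in a row in the cup at the start
- ball_2_center (a point): centre of a terracotta-coloured scent ball, glazed and rolling freely, 24 mm across, 20 g; four to six of the six are present, in a row in the cup at the start
- ball_3_center (a point): centre of a terracotta-coloured scent ball, glazed and rolling freely, 24 mm across, 20 g; four to six of the six are present, in a row in the cup at the start
- ball_4_center (a point): centre of a terracotta-coloured scent ball, glazed and rolling freely, 24 mm across, 20 g; four to six of the six are present, in a row in the cup at the start
- ball_5_center (a point): centre of a terracotta-coloured scent ball, glazed and rolling freely, 24 mm across, 20 g; four to six of the six are present, in a row in the cup at the start
- tin: flat gold hinged tin 61 x 88 x 22 mm; bystander, leave alone; origin at the centre of its underside
- tester_a: open tester candle, 67 mm wide, 74 mm tall; bystander, leave alone; origin at the centre of its underside
- jar_a: lidded candle jar, 69 mm wide, 82 mm tall; bystander, leave alone; origin at the centre of its underside
- cards: clear card holder 65 x 92 x 19 mm; bystander, leave alone; origin at the centre of its underside
- tester_b: open tester candle, 67 mm wide, 74 mm tall, not always there; bystander, leave alone; origin at the centre of its underside
There are look-alikes about, which are no part of the job. Of the things that look like the coaster, the largest one is meant.

How it is judged:
By the outcome, as a careful person would: the job done as asked, in the order asked, and still so for the second after the job is handed in, with the robot touching nothing.
Of ball_0, ball_5, tester_b only 1 to 2 are there at a start; the rules pass over those that are not, and their reading is None.
At some moment in a run one of carton may be knocked a few centimetres aside while the robot is not near it.
It also fails if it takes over 210 s, if anything falls off the work surface, if the arm or the gripper's body presses on something with over 40 N, if the wrist force passes 120 N, or if a joint passes its speed limit or range.

### The arm

A 6-joint arm with a two-finger parallel gripper is mounted at the origin on a cart in front of the work surface, level with it; the furniture and walls round the work are solid. World frame = base frame: x ahead of the robot, y to its left, z up, the work surface at z = 0. Lengths are in m, angles in rad, forces in N, time in s.
With the tool pointing down it reaches from about 0.3 to 0.75 m from the base axis. Payload 8.5 kg.
Tool frame: the origin (TCP) lies midway between the tips of the shut fingers; the grasp point (between the pads) lies 19 mm behind it; z points along the fingers, x is the direction in which the jaws open and shut, and the axes are right-handed (so a half turn about z gives the same grasp; the last joint's range is limited). The gripper opens to 85 mm and grips with 20 to 120 N. Pads are 22 mm wide; open, the fingers measure 114 mm over their backs; the gripper's body (76 mm by 85 mm) begins 54 mm behind the grasp point. The pads swing forward as they close: fully open they stand 13 mm farther back than shut.
Start: joints at [-1.322, 0.381, 1.297, -0, 1.464, -0.215], TCP at [0.246, -0.492, 0.231] pointing down, gripper open.
Joint ranges: [-3.11, 3.11], [-0.89, 2.33], [0.22, 2.48], [-1.42, 4.56], [0.17, 2.85], [-2.88, 2.88]. Speed limits (rad/s): [2.39, 2.39, 3.14, 3.14, 3.14, 3.14].

### API

Orientations are given as [roll, pitch, yaw] about the fixed x, y, z axes, in that order (R = Rz(yaw) Ry(pitch) Rx(roll)).
In Python, from plant import state, grab_frame, finish_job, models gives the robot as it stands. The module is installed in compiled form; this text tells all that it offers.
- The arm moves only by the tool drive_tool, never from a script. Its argument "increments" is a list of rows, each a list of 7 numbers: the shift along the world's x, y, z in mm, then the turn, a rotation vector about the world's x, y, z in degrees, then the opening, from -1 (shut) to 1 (fully open), so that 0 is half open. In form: [[tx, ty, tz, ax, ay, az, jaw], ...]. A call has 1 to 8 rows; each row is the pose to reach, as a shift and turn from the pose measured when the call began; what a row does not reach only later rows make up. A row lasts 1/12 s, in which the tool goes at most 41.7 mm and 7.16 degrees, less where a joint would pass 70% of its speed; a pose out of reach is approached as far as the arm can. A call with a gripper value outside its range is refused whole. The fingers move at their own pace and stop on an object; the grip force is fixed at half the most. Time passes only in rows, so rows that repeat a pose let the fingers close. It gives the time, the measured TCP pose, the force and the opening at its end, in the units of the state.
- state(): the state, without advancing time (a new reading comes with each control period).
- grab_frame(name): name is "scene" or "top" or "wrist"; returns a dict with "pixels" (384x512x3 uint8, red, green, blue), "fovy" (degrees; the focal length in pixels is half the picture's height over the tangent of half this angle, whatever the lens; pixels are square), "cx", "cy" (the principal point, pixels), "extrinsics" (4x4, takes a point from world to camera coordinates). Camera axes: x right, y up, looking along -z (the intrinsics and any distortion apply to the point x, -y, -z); pixel columns grow to the right and rows downward; lengths in m; the calibration is good to about 2 mm. A picture is of the moment at which its call begins. There is no depth.
- finish_job(): hands the job in, once; it reports no verdict.
Trained networks look in the newest picture that a camera, given by its name, has taken for a name from the list of things; names that differ only in an ending like _2 or _b are one class to them, and where a whole thing is asked for, a point or a joint stands for the part that bears it (a point fixed in the world has none). Each returns a list of dicts, best first, with "confidence" (0 to 1); they miss things now and then, are a little off and sometimes report something else, mostly with a low value. They report only what shows in the picture. A call takes as long as a camera call. They do not tell look-alikes from the thing itself.
- models.regions_of(camera, target): "mask" (384x512 bool, what is visible of it).
- models.spot_point(camera, target): "at" ([x, y, z] in m, in world coordinates, good to about 4 mm: a listed point, or the origin of a listed thing).
The state is a dict: "time_s": time; "qpos": joint angles; "qd": joint speeds; "effort": joint torques, N m; "position": TCP position; "ee_rot": TCP orientation; "contact_force": force on the tool from outside, world axes, zero at the start; "moment": the same for the moment, N m; "grip_width": opening from 0.0 (shut) to 1.0 (fully open).
Only numpy, scipy, OpenCV 4.12 (cv2) and the standard library are available. Lean on these libraries where they do the work, as an engineer would, in place of code of your own. Each camera call takes 0.05 s, during which the arm holds its last target.

## Working session

There is one attempt and no reset: what is moved stays moved. The work goes in short steps, Python scripts to look and compute and a tool call to move; the robot and the scene stay as the last step left them, time stands still between calls to the robot, and variables do not carry over. Pictures are saved under pics/ and viewed, and the job is handed in when it is done.

Besides the shell and the picture viewer there is one more tool, called as name([rows], argument=value, ...), one row to a line, values as JSON. drive_tool: Moves the arm, as the interface text tells. Its arguments: {"type":"object","properties":{"increments":{"type":"array","items":{"type":"array","items":{"type":"number"}}}},"required":["increments"]}

```bash
mkdir -p pics; cat > h.py <<'E'
import numpy as np,cv2
from plant import state,grab_frame,finish_job,models
def save(cam,name):
    f=grab_frame(cam); cv2.imwrite('pics/%s.png'%name,cv2.resize(f['pixels'][:,:,::-1],(768,576))); return f
def proj(f,p):
    E=np.array(f['extrinsics']);c=E[:3,:3]@np.array(p)+E[:3,3]
    h=f['pixels'].shape[0];F=h/2/np.tan(np.radians(f['fovy'])/2)
    return f['cx']+F*c[0]/-c[2], f['cy']-F*c[1]/-c[2]
def unproj(f,u,v,z):
    E=np.array(f['extrinsics']);h=f['pixels'].shape[0];F=h/2/np.tan(np.radians(f['fovy'])/2)
    d=E[:3,:3].T@np.array([(u-f['cx'])/F,-(v-f['cy'])/F,-1]);o=-E[:3,:3].T@E[:3,3]
    return o+d*(z-o[2])/d[2]
def spot(cam,t,n=3):
    for r in models.spot_point(cam,t)[:n]: print(cam,t,np.round(r['at'],4),round(r['confidence'],2))
E
python3 - <<'E'
from h import *
s=state();print(s)
for c in['scene','top','wrist']:
    f=save(c,c+'0');print(c,f['fovy'],f['cx'],f['cy'],[k for k in f],np.round(f['extrinsics'],3).tolist())
for c in['scene','top']:
  for t in['loader','hopper_mouth','dock','lever_paddle','cup','cup_grip','coaster','carton','mat','tin','tester_a','jar_a','cards','ball_1_center']: spot(c,t,6 if 'ball' in t or t in('coaster','mat') else 3)
E
```

```text
{'time_s': 0.0, 'qpos': array([-1.32227643e+00,  3.81198217e-01,  1.29826631e+00, -2.69871880e-05,
        1.46361167e+00, -2.15299762e-01]), 'qd': array([-0.00035958, -0.00053195, -0.00080115, -0.00093117, -0.00030577,
        0.00093827]), 'effort': array([ 1.12680500e-03, -4.48458552e+01, -2.31280106e+01, -1.14986615e-04,
        4.72998305e-03, -3.83332610e-05]), 'position': array([ 0.24596832, -0.49159926,  0.23070872]), 'ee_rot': array([-3.14130192e+00,  1.45502152e-03, -1.10697355e+00]), 'contact_force': array([-0.51225553,  0.37963022, -0.13328545]), 'moment': array([-0.01494858,  0.04804543,  0.03836963]), 'grip_width': 1.002489759820076}
scene 53.02847656475503 260.9543252768312 189.63341583338234 ['pixels', 'fovy', 'cx', 'cy', 'extrinsics'] [[0.678, -0.735, -0.014, -0.367], [0.39, 0.343, 0.855, -0.241], [-0.624, -0.584, 0.519, -1.07], [0.0, 0.0, 0.0, 1.0]]
top 57.82475968888141 254.17846007509544 193.68965824315396 ['pixels', 'fovy', 'cx', 'cy', 'extrinsics'] [[0.022, -1.0, -0.011, -0.031], [0.993, 0.021, 0.114, -0.493], [-0.114, -0.014, 0.993, -1.046], [0.0, 0.0, 0.0, 1.0
[... 1524 characters left out ...]
top coaster [ 0.6621 -0.3578  0.0012] 0.71
top coaster [ 0.5144 -0.3795  0.0006] 0.59
top carton [ 0.4701 -0.2272 -0.0029] 0.93
top carton [ 0.5235 -0.3794  0.1078] 0.53
top mat [ 0.4209 -0.066  -0.001 ] 0.57
top mat [ 0.4696 -0.2262 -0.0047] 0.32
top tin [6.303e-01 2.246e-01 1.000e-04] 0.97
top tester_a [ 6.507e-01 -2.375e-01 -4.000e-04] 0.59
top tester_a [ 0.4684 -0.395   0.0397] 0.45
top tester_a [ 0.6648 -0.3571  0.0011] 0.37
top jar_a [0.647  0.3267 0.0011] 0.76
top cards [ 0.4889 -0.3915  0.0298] 0.72
top cards [ 0.6664 -0.3568  0.0028] 0.63
top ball_1_center [ 0.4927  0.2728 -0.002 ] 0.47
top ball_1_center [ 0.4874 -0.391   0.0284] 0.39
top ball_1_center [ 0.5153 -0.3828 -0.0009] 0.29
```

View pics/top0.png

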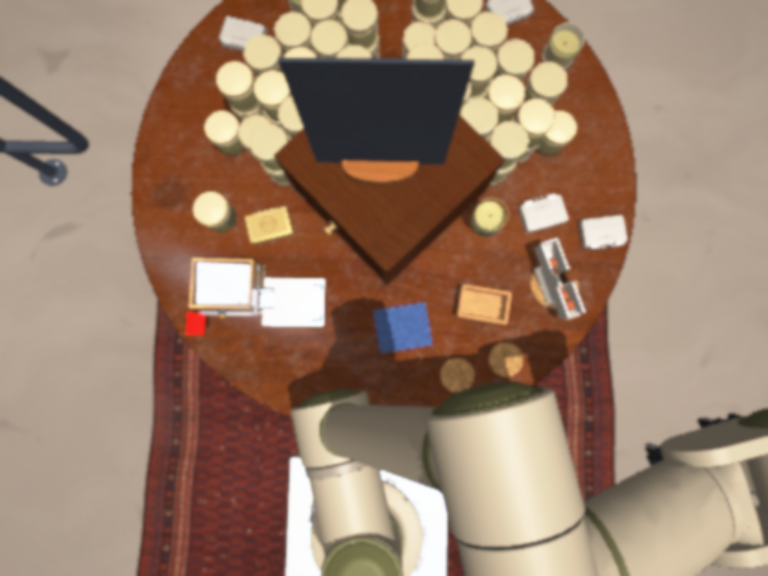

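View pics/scene0.png

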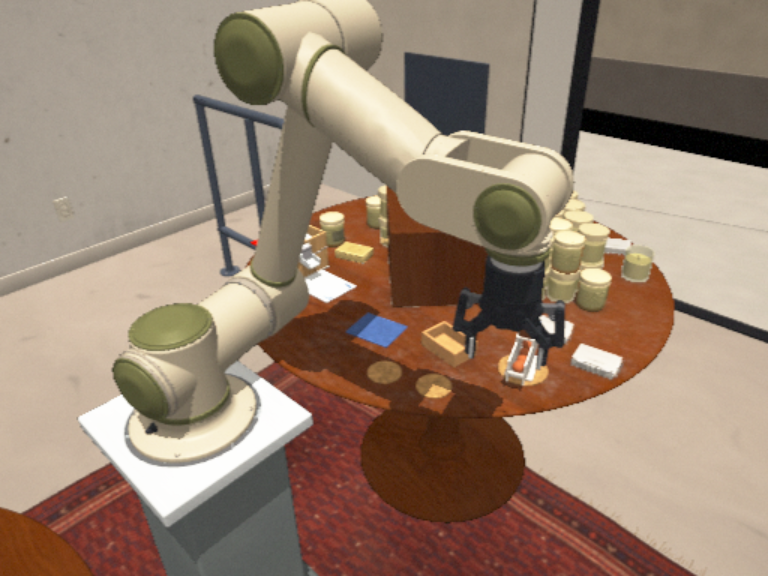

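View pics/wrist0.png

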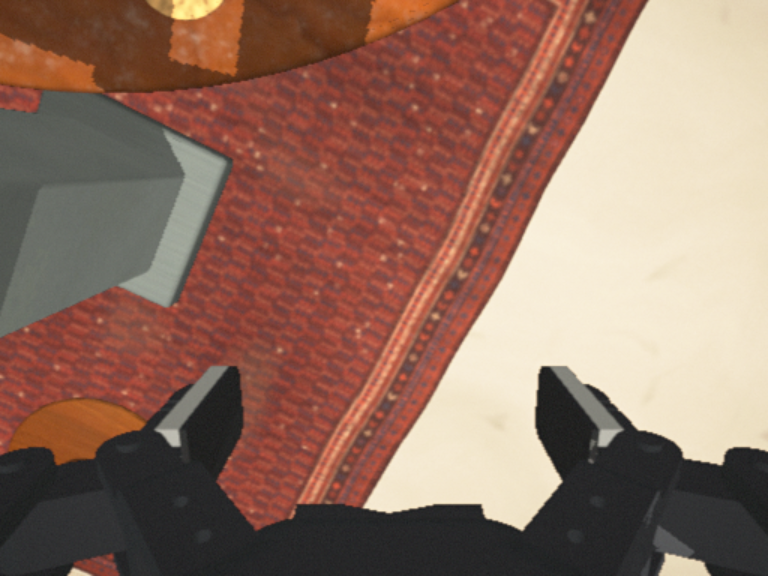

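drive_tool([
  [30, 17, 15, 0, 0, 8, 1],
  [60, 34, 30, 0, 0, 16, 1],
  [90, 51, 45, 0, 0, 24, 1],
  [120, 68, 60, 0, 0, 32, 1],
  [150, 84, 75, 0, 0, 40, 1],
  [180, 100, 90, 0, 0, 47, 1],
  [205, 115, 105, 0, 0, 53, 1],
  [220, 122, 119, 0, 0, 57, 1],
])

```text
time_s: 2.22
position: [0.4683, -0.3677, 0.3512]
ee_rot: [-3.141, -0.001, -0.103]
contact_force: [-0.5, -0.3, 0.4]
grip_width: 0.999
```

```bash
python3 - <<'E'
from h import *
s=state();print(s['time_s'],s['position'],s['ee_rot'])
save('wrist','w1');save('top','t1')
for c in['wrist','top']:
  for t in['cup','cup_grip','cup_in','coaster','carton','carton_in','mat','ball_1_center']: spot(c,t,6)
E
```

```text
2.2167 [ 0.46826047 -0.36773667  0.35124129] [-3.14142774e+00 -6.39283340e-04 -1.03429883e-01]
wrist cup [ 0.4712 -0.3964  0.043 ] 0.22
wrist cup_grip [ 0.5227 -0.3787  0.1077] 0.9
wrist cup_in [ 0.5219 -0.3788  0.0282] 0.7
wrist coaster [ 0.3555 -0.283  -0.0005] 0.81
wrist coaster [ 0.3213 -0.1831  0.0006] 0.79
wrist carton [ 0.4675 -0.2306 -0.0009] 0.84
wrist carton_in [ 0.4738 -0.2349  0.0184] 0.76
wrist mat [ 0.4701 -0.397   0.0473] 0.48
wrist ball_1_center [ 0.486  -0.3888  0.0331] 0.44
top cup [ 0.5232 -0.3717  0.0016] 0.73
top cup [ 0.4726 -0.2296  0.0229] 0.16
top cup_grip [ 0.5209 -0.3784  0.1111] 0.76
top cup_in [ 0.5188 -0.3823  0.022 ] 0.66
top coaster [ 0.3234 -0.1819 -0.0021] 0.88
top coaster [ 0.357  -0.2803  0.0006] 0.62
top coaster [ 5.152e-01 -3.802e-01  4.000e-04] 0.52
top coaster [ 0.5198 -0.382   0.0261] 0.17
top carton [ 0.4715 -0.2262 -0.0035] 0.82
top carton [ 0.4678 -0.3957  0.0399] 0.32
top carton_in [ 0.4706 -0.2305  0.0231] 0.8
top mat [ 0.4204 -0.0666 -0.0041] 0.75
top mat [ 0.5541 -0.3646  0.0327] 0.35
top mat [ 0.5193 -0.3792  0.1088] 0.29
top ball_1_center [ 0.489  -0.3909  0.0259] 0.35
```

View pics/w1.png

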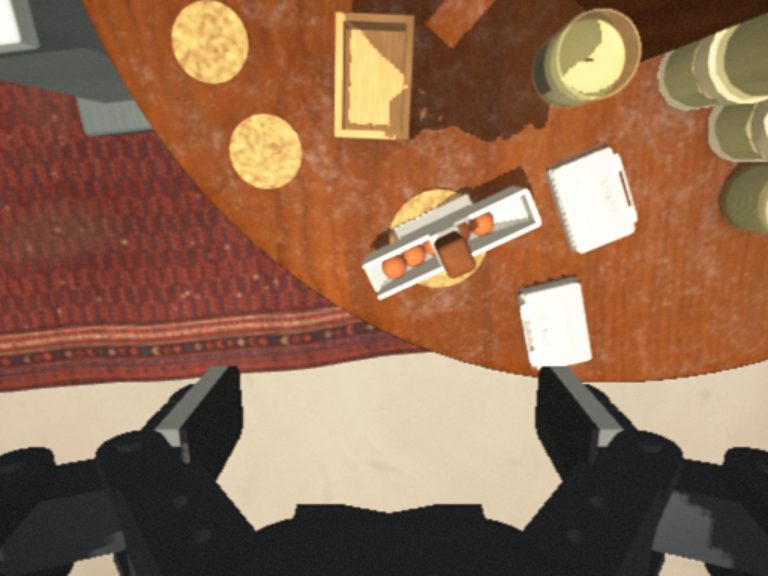

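View pics/t1.png

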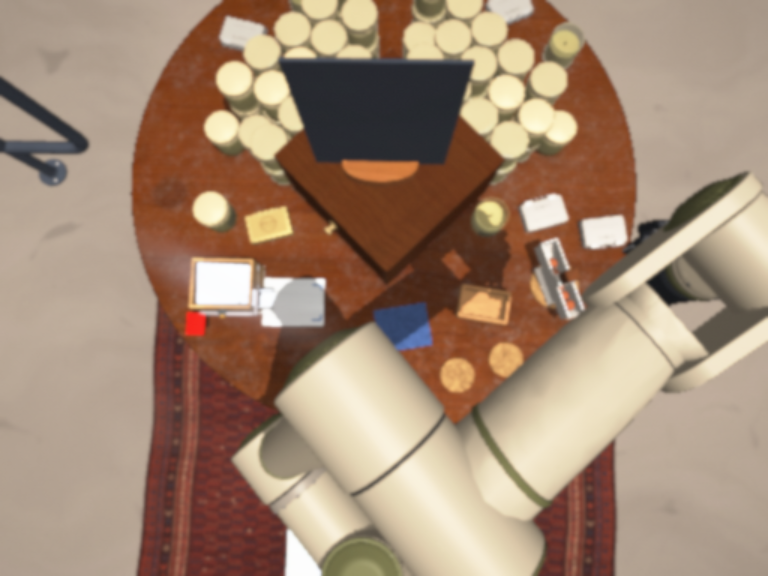

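```bash
python3 - <<'E'
import cv2
i=cv2.imread('pics/w1.png')[170:320,340:570];cv2.imwrite('pics/w1c.png',cv2.resize(i,None,fx=3.4,fy=3.4,interpolation=cv2.INTER_CUBIC))
E
```

```text
(no output)
```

View pics/w1c.png

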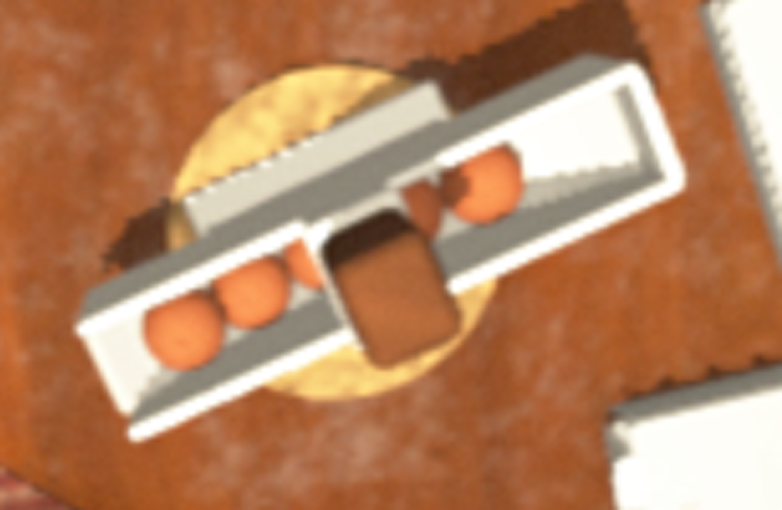

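```bash
python3 - <<'E'
from h import *
f=grab_frame('wrist')
U=lambda x,y,z:unproj(f,x/1.5,y/1.5,z)[:2]
c=[U(*p,0.034) for p in [(335,12),(415,15),(411,139),(334,138)]]
print(np.round(c,4),np.mean(c,0)); 
c=np.array(c); d=c[0]+c[1]-c[2]-c[3]; print('carton yaw',np.arctan2(-d[0],d[1]))
w=lambda x,y:(340+x/3.4,170+y/3.4)
for a,b in[((440,160),(625,65)),((450,290),(680,190)),((78,330),(300,225)),((135,437),(340,335))]:
    A=U(*w(*a),.07);B=U(*w(*b),.07);print(A,B,np.arctan2(*(B-A)[::-1]))
# tail corners
print(U(*w(635,65),.07),U(*w(685,185),.07)); print('lip',U(*w(78,330),.048),U(*w(132,438),.048))
# coaster ellipse
m=cv2.cvtColor(f['pixels'],cv2.COLOR_RGB2HSV)
for n in(0,):
    for r in models.regions_of('wrist','coaster'):
        k=r['mask'];ys,xs=np.nonzero(k);print(r['confidence'],k.sum(),xs.min(),xs.max(),ys.min(),ys.max(),unproj(f,(xs.min()+xs.max())/2,(ys.min()+ys.max())/2,.004))
E
```

```text
[[ 0.4425 -0.1791]
 [ 0.5092 -0.189 ]
 [ 0.4957 -0.2879]
 [ 0.4273 -0.2792]] [ 0.4686937 -0.2338387]
carton yaw -0.14336776240826388
[ 0.53731218 -0.35871097] [ 0.58477109 -0.34046337] 0.3670669741927012
[ 0.53750972 -0.39228093] [ 0.59733317 -0.37319589] 0.3088162035603883
[ 0.44083419 -0.39182441] [ 0.50062489 -0.37111852] 0.3333803692493151
[ 0.45212585 -0.42214715] [ 0.50829183 -0.40087492] 0.36204434952662523
[ 0.5872463  -0.34074636] [ 0.59863673 -0.37206975]
lip [ 0.43914745 -0.3963241 ] [ 0.45016438 -0.42841642]
0.85 2274 114 165 0 54 [ 0.32368173 -0.18092876  0.004     ]
0.83 777 260 322 124 189 [ 0.5132662  -0.38089667  0.004     ]
0.6 1956 154 201 75 125 [ 0.35815638 -0.28103972  0.004     ]
```

```bash
python3 - <<'E'
from h import *
f=grab_frame('wrist')
U=lambda x,y,z:unproj(f,x/1.5,y/1.5,z)[:2]
w=lambda x,y:(340+x/3.4,170+y/3.4)
g=[U(*w(*p),.127) for p in[(328,262),(420,225),(460,335),(375,365)]];print(np.round(g,4),np.mean(g,0))
i=f['pixels'][:,:,::-1].copy()
C=np.array([.518,-.382]);y=.34
c,s=np.cos(y),np.sin(y)
def P(x,yy,z): 
    u,v=proj(f,[C[0]+c*x-s*yy,C[1]+s*x+c*yy,z]);return int((u-226)*5),int((v-113)*5)
j=cv2.resize(i[113:213,226:386],None,fx=5,fy=5,interpolation=cv2.INTER_CUBIC)
for box in[[(-.012,-.014,.127),(.012,-.014,.127),(.012,.014,.127),(-.012,.014,.127)],[(-.04,-.028,.008),(.04,-.028,.008),(.04,.028,.008),(-.04,.028,.008)],[(-.075,-.0175,.048),(.083,-.0175,.07),(.083,.0175,.07),(-.075,.0175,.048)]]:
    cv2.polylines(j,[np.array([P(*b) for b in box])],True,(0,255,0),1)
cv2.imwrite('pics/ov.png',j)
E
```

```text
[[ 0.5024 -0.3712]
 [ 0.5233 -0.3652]
 [ 0.5304 -0.391 ]
 [ 0.5109 -0.3958]] [ 0.51673451 -0.38079809]
```

View pics/ov.png

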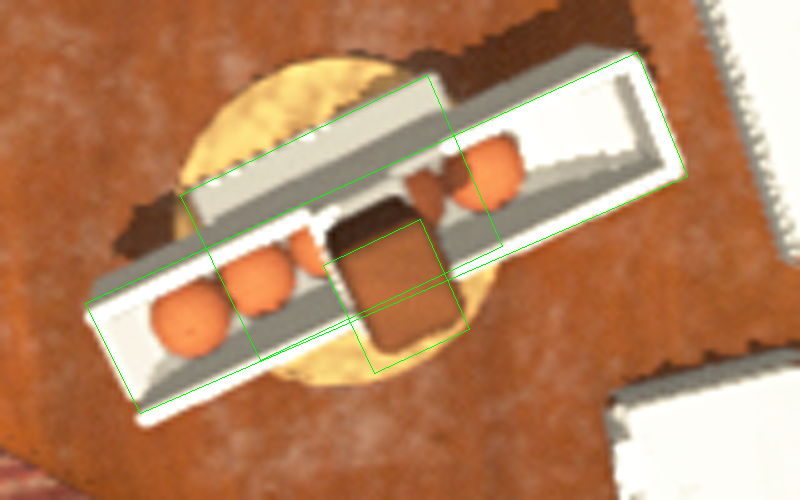

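drive_tool([
  [0, 35, -30, 0, 0, -1, 1],
  [-1, 75, -70, 0, 0, -2.3, 1],
  [-1.5, 110, -110, 0, 0, -2.3, 1],
  [-1.5, 115.7, -150, 0, 0, -2.3, 1],
  [-1.5, 115.7, -190, 0, 0, -2.3, 1],
  [-1.5, 115.7, -220, 0, 0, -2.3, 1],
  [-1.5, 115.7, -240, 0, 0, -2.3, 1],
  [-1.5, 115.7, -245, 0, 0, -2.3, 1],
])

```text
time_s: 3.93
position: [0.4626, -0.2522, 0.1007]
ee_rot: [-3.137, 0.008, -0.152]
contact_force: [0.9, 0.2, -0.2]
grip_width: 1.005
```

```bash
python3 - <<'E'
from h import *
s=state();print(s['time_s'],s['position'],s['ee_rot'])
save('wrist','w2');save('scene','s2')
for c in['wrist','top']:
  for t in['carton','carton_in']: spot(c,t,2)
E
```

```text
3.9333 [ 0.46258669 -0.25215238  0.10072496] [-3.13670612  0.00765358 -0.15188534]
wrist carton [ 0.4694 -0.2289 -0.0019] 0.68
wrist carton_in [ 0.4689 -0.2315  0.0186] 0.75
top carton [ 0.4715 -0.2262 -0.0035] 0.82
top carton [ 0.4678 -0.3957  0.0399] 0.32
top carton_in [ 0.4706 -0.2305  0.0231] 0.8
```

View pics/w2.png

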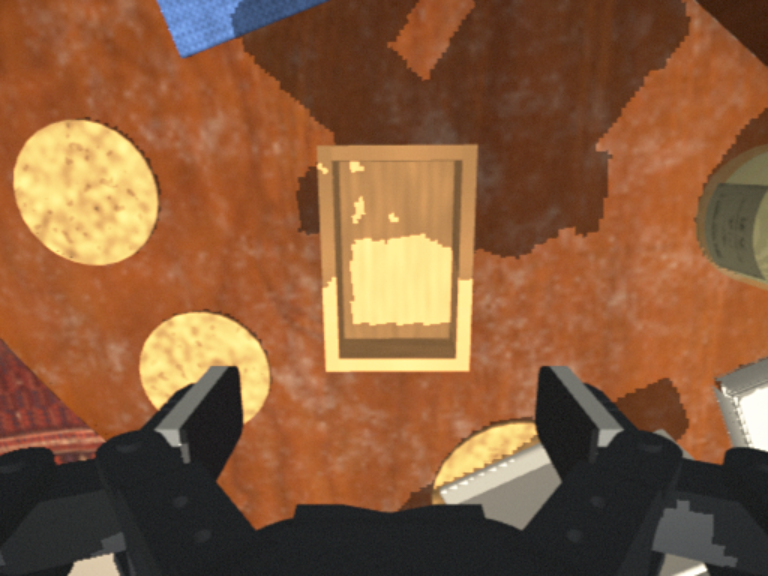

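drive_tool([
  [2, 0, -30, 0, 0, 0.4, 1],
  [4, 0, -60, 0, 0, 0.4, 1],
  [4, 0, -80, 0, 0, 0.4, 1],
  [4, 0, -92, 0, 0, 0.4, 1],
  [4, 0, -96, 0, 0, 0.4, 1],
  [4, 0, -96, 0, 0, 0.4, 1],
])

```text
time_s: 4.73
position: [0.4697, -0.2554, 0.0118]
ee_rot: [3.139, -0.004, -0.146]
contact_force: [0.0, -0.0, 0.0]
grip_width: 1.0
```

drive_tool([
  [0, 0, 0, 0, 0, 0, 0.4],
  [0, 0, 0, 0, 0, 0, 0.0],
  [0, 0, 0, 0, 0, 0, 0.0],
  [0, 0, 0, 0, 0, 0, 0.0],
  [0, 0, 0, 0, 0, 0, 0.0],
  [0, 0, 0, 0, 0, 0, 0.0],
])

```text
time_s: 5.23
position: [0.4703, -0.2561, 0.0139]
ee_rot: [3.137, -0.006, -0.145]
contact_force: [-1.5, 0.1, 9.1]
grip_width: 0.759
```

```bash
python3 - <<'E'
from h import *
s=state();print(s['time_s'],s['position'],s['ee_rot'],s['grip_width'])
save('wrist','w3')
E
```

```text
5.2333 [ 0.47028321 -0.25608419  0.01389763] [ 3.13696699 -0.00643707 -0.14516126] 0.7587048118345988
```

View pics/w3.png

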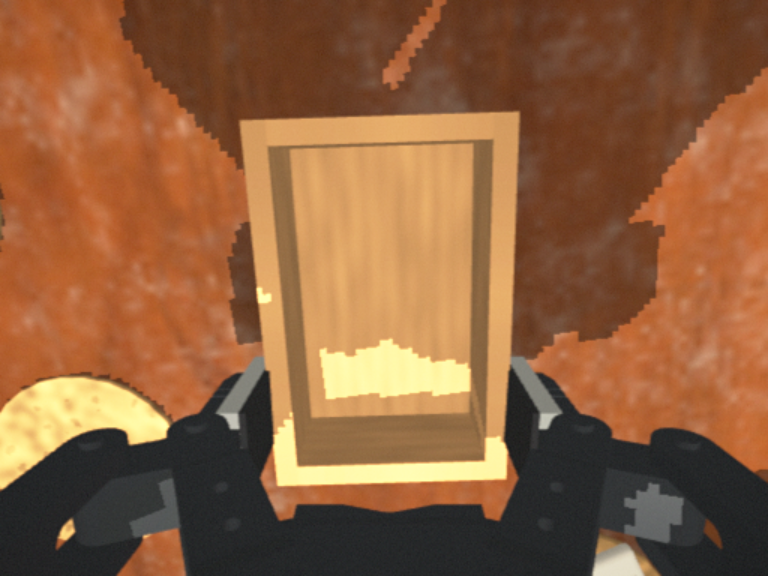

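drive_tool([
  [0, 0, 20, 0, 0, 0, 0],
  [0, 0, 50, 0, 0, 0, 0],
  [-20, 25, 70, 0, 0, 1, 0],
  [-40, 52, 70, 0, 0, 2, 0],
  [-60, 80, 70, 0, 0, 3, 0],
  [-80, 105, 70, 0, 0, 4, 0],
  [-98, 132, 70, 0, 0, 5, 0],
  [-108, 156, 70, 0, 0, 6, 0],
])

```text
time_s: 5.95
position: [0.3605, -0.0986, 0.0847]
ee_rot: [3.137, -0.007, -0.04]
contact_force: [0.5, 1.0, -1.7]
grip_width: 0.754
```

drive_tool([
  [0, 30, 0, 0, 0, 0, 0],
  [0, 62, 0, 0, 0, 0, 0],
  [0, 95, 0, 0, 0, 0, 0],
  [10, 125, 0, 0, 0, 2, 0],
  [35, 150, 0, 0, 0, 2, 0],
  [65, 168, 0, 0, 0, 2, 0],
  [90, 178, 0, 0, 0, 2, 0],
  [105, 182, 0, 0, 0, 2, 0],
])

```text
time_s: 6.62
position: [0.4682, 0.0851, 0.0859]
ee_rot: [3.136, -0.011, -0.003]
contact_force: [-0.7, -0.7, -0.7]
grip_width: 0.75
```

```bash
python3 - <<'E'
from h import *
s=state();print(s['time_s'],s['position'],s['ee_rot'],s['grip_width'])
save('wrist','w4');save('top','t4')
for c in['wrist','top']:
  for t in['carton','dock','loader','hopper_mouth','lever_paddle','hopper']: spot(c,t,2)
E
```

```text
6.6167 [0.46824773 0.08511572 0.08588836] [ 3.13648555e+00 -1.11179284e-02 -2.96628323e-03] 0.7504091716419502
wrist carton [0.4671 0.1124 0.0683] 0.8
wrist carton [0.47   0.1092 0.0892] 0.51
wrist dock [0.4691 0.1633 0.005 ] 0.69
top carton [0.4702 0.1137 0.07  ] 0.57
top dock [0.4717 0.1638 0.0029] 0.95
top dock [6.491e-01 3.247e-01 2.000e-04] 0.6
top loader [ 0.495   0.2699 -0.0008] 0.82
top loader [0.47   0.1631 0.0046] 0.33
top hopper_mouth [0.495  0.2882 0.106 ] 0.82
top hopper_mouth [ 0.4192 -0.0684 -0.0037] 0.71
top lever_paddle [0.4098 0.3422 0.0881] 0.63
top hopper [0.4759 0.2598 0.0792] 0.68
top hopper [ 0.522  -0.3794  0.1106] 0.19
```

View pics/w4.png

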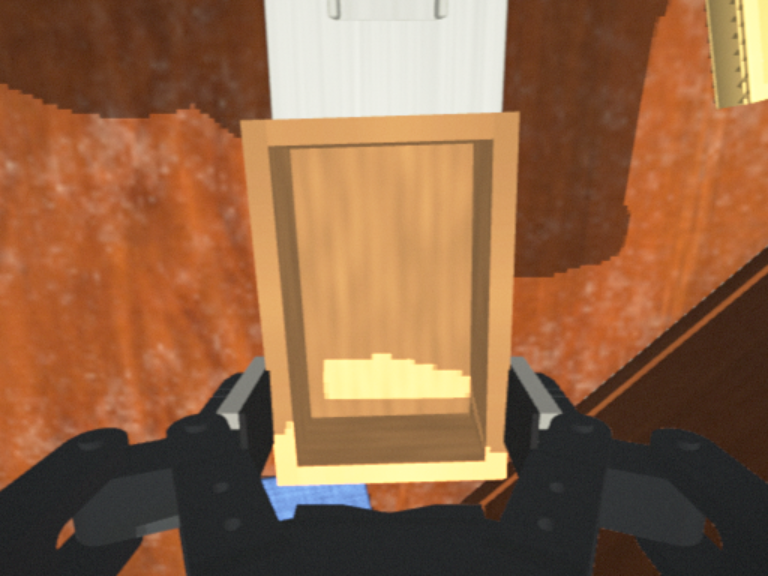

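View pics/t4.png

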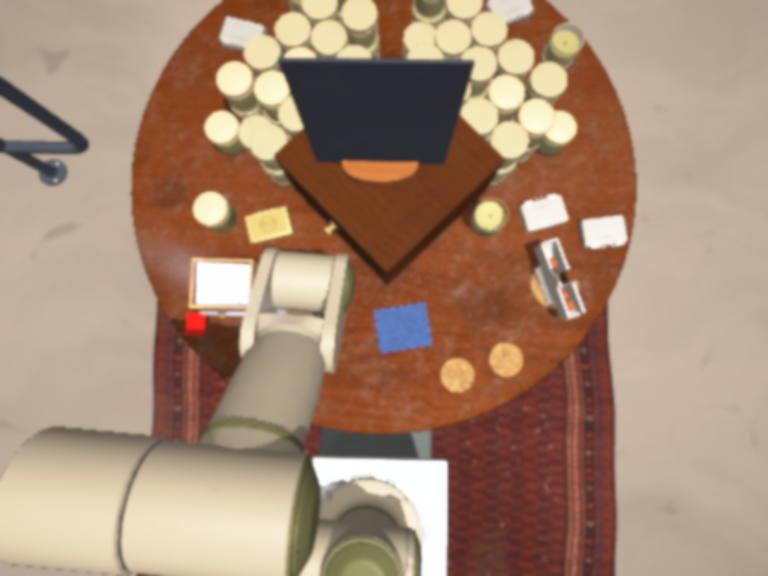

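```bash
python3 - <<'E'
from h import *
f=grab_frame('wrist')
U=lambda x,y,z:unproj(f,x/1.5,y/1.5,z)[:2]
z=.106
c=np.array([U(*p,z) for p in [(242,121),(519,113),(507,478),(275,485)]])
print(np.round(c,4),c.mean(0)); 
d=c[0]+c[1]-c[2]-c[3]; print('carton yaw',np.arctan2(-d[0],d[1]), np.hypot(*d)/2, np.hypot(*(c[1]+c[2]-c[0]-c[3]))/2)
for a,b in[((265,0),(272,118)),((507,0),(503,112))]:
    A=U(*a,.003);B=U(*b,.003);print(A,B,np.arctan2(-(A-B)[0],(A-B)[1]))
E
```

```text
[[0.4315 0.1578]
 [0.4961 0.1592]
 [0.499  0.0606]
 [0.4325 0.0591]] [0.46475503 0.10919179]
carton yaw 0.019239687949887292 0.0986229904597336 0.0655926105798586
[0.41651769 0.21186624] [0.41620118 0.16649647] -0.006976130080892856
[0.51521709 0.21138242] [0.51594812 0.16830561] 0.016968892441610803
```

drive_tool([
  [0, 0, 40, 0, 0, 0, 0],
  [0, 0, 80, 0, 0, 0, 0],
  [0, 0, 120, 0, 0, 0, 0],
  [0, 0, 155, 0, 0, 0, 0],
  [0, 0, 160, 0, 0, 0, 0],
  [0, 0, 160, 0, 0, 0, 0],
])

```text
time_s: 7.87
position: [0.4661, 0.0833, 0.2466]
ee_rot: [3.136, -0.012, -0.005]
contact_force: [0.1, 0.1, -3.3]
grip_width: 0.759
```

```bash
python3 - <<'E'
from h import *
s=state();print(s['time_s'],s['position'],s['ee_rot'],s['grip_width'])
save('wrist','w5')
for c in['wrist']:
  for t in['carton','dock','loader','hopper_mouth','lever_paddle','hopper']: spot(c,t,2)
E
```

```text
7.8667 [0.46609074 0.08330702 0.24655776] [ 3.13616696 -0.01174252 -0.00521701] 0.7589049954961605
wrist carton [0.465  0.1114 0.2296] 0.81
```

View pics/w5.png

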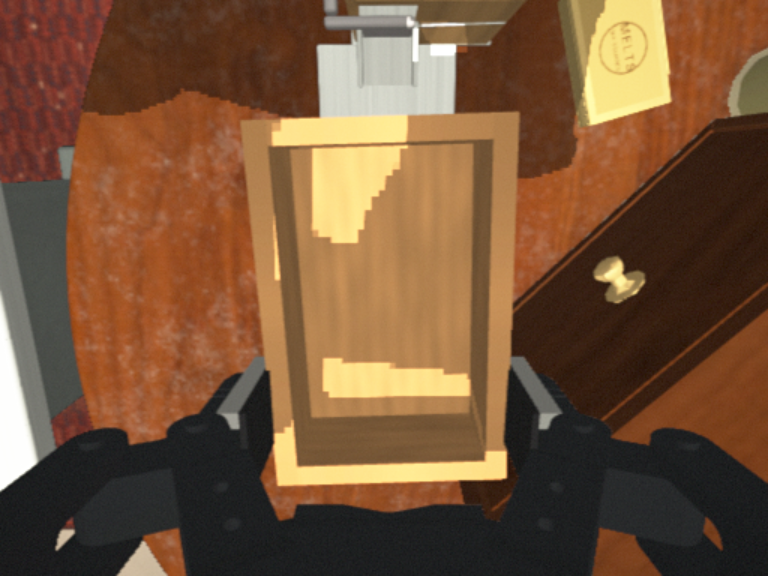

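```bash
python3 - <<'E'
from h import *
f=grab_frame('wrist')
U=lambda x,y,z:unproj(f,x/1.5,y/1.5,z)[:2]
print('spout end',U(359,85,.046),U(416,85,.046),U(358,30,.05),U(417,30,.05))
print('plate',U(318,45,.003),U(321,115,.003),U(456,45,.003),U(455,110,.003))
j=cv2.resize(f['pixels'][0:100,180:360,::-1],None,fx=4.4,fy=4.4,interpolation=cv2.INTER_CUBIC);cv2.imwrite('pics/w5c.png',j)
E
```

```text
spout end [0.4477785  0.19536802] [0.48455698 0.19513772] [0.44808141 0.226509  ] [0.48469363 0.22629668]
plate [0.41703783 0.2278733 ] [0.41713827 0.18086926] [0.51537872 0.22729085] [0.51592877 0.18369711]
```

View pics/w5c.png

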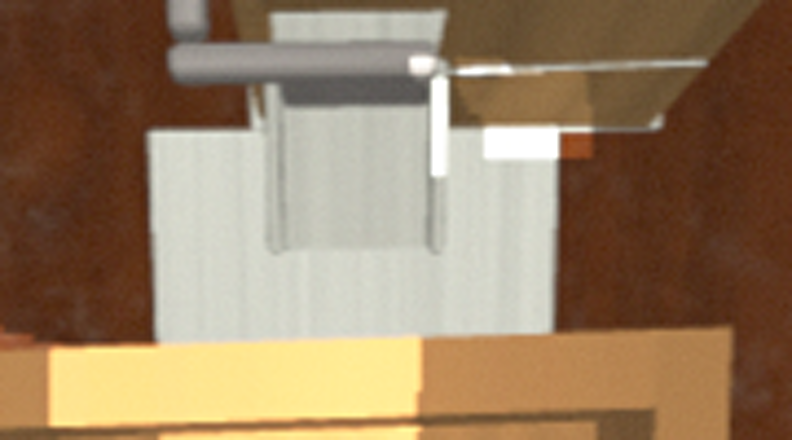

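drive_tool([
  [4, 0, -35, 0, 0, -0.9, 0],
  [5, 0, -75, 0, 0, -0.9, 0],
  [5, 0, -115, 0, 0, -0.9, 0],
  [5, 0, -155, 0, 0, -0.9, 0],
  [5, 0, -190, 0, 0, -0.9, 0],
  [5, 0, -215, 0, 0, -0.9, 0],
  [5, 0, -226, 0, 0, -0.9, 0],
  [5, 0, -226, 0, 0, -0.9, 0],
])

```text
time_s: 8.93
position: [0.469, 0.0831, 0.0158]
ee_rot: [3.136, -0.0, -0.021]
contact_force: [0.0, 0.4, -1.3]
grip_width: 0.753
```

drive_tool([
  [0, 0, 0, 0, 0, 0, 0],
  [0, 0, 0, 0, 0, 0, 0],
])

```text
time_s: 9.1
position: [0.4688, 0.0831, 0.0154]
ee_rot: [3.137, 0.001, -0.021]
contact_force: [-0.4, 0.8, -1.3]
grip_width: 0.756
```

drive_tool([
  [2, 0, 5, 0, 0, 0, 0],
  [2, 0, 5, 0, 0, 0, 0],
  [2, 0, 5, 0, 0, 0, 0],
])

```text
time_s: 9.35
position: [0.4713, 0.0831, 0.0209]
ee_rot: [3.136, -0.001, -0.021]
contact_force: [-0.5, -0.6, -1.7]
grip_width: 0.756
```

```bash
cat > car.py <<'E'
from h import *
s=state();print(s['time_s'],s['position'],s['ee_rot'],s['grip_width'])
E
python3 car.py; python3 -c "
from h import *
save('wrist','w6');save('scene','s6')
spot('wrist','carton');spot('wrist','dock');spot('scene','carton')"
```

```text
9.35 [0.47128588 0.08310344 0.02089216] [ 3.13645653e+00 -9.59539138e-04 -2.08755651e-02] 0.7556002064362911
wrist carton [0.4722 0.1093 0.0082] 0.97
wrist dock [0.4658 0.1664 0.0031] 0.8
scene carton [0.4716 0.1116 0.0133] 0.87
```

View pics/w6.png

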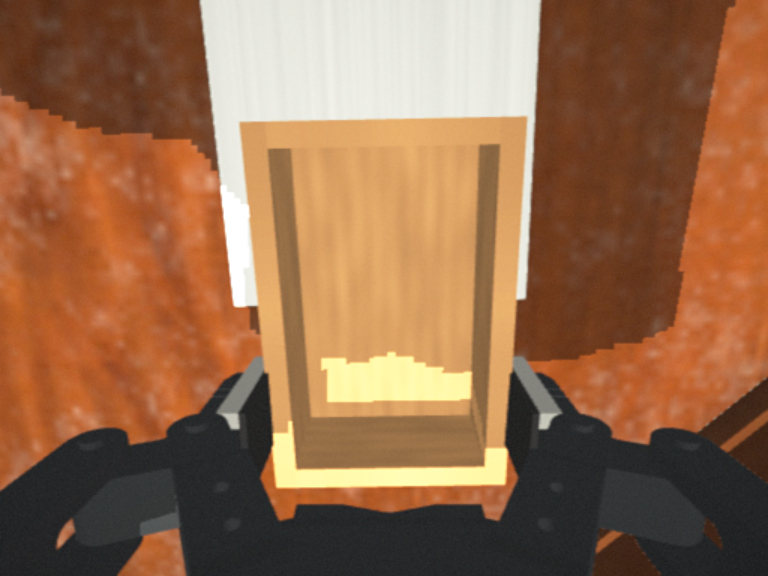

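View pics/s6.png

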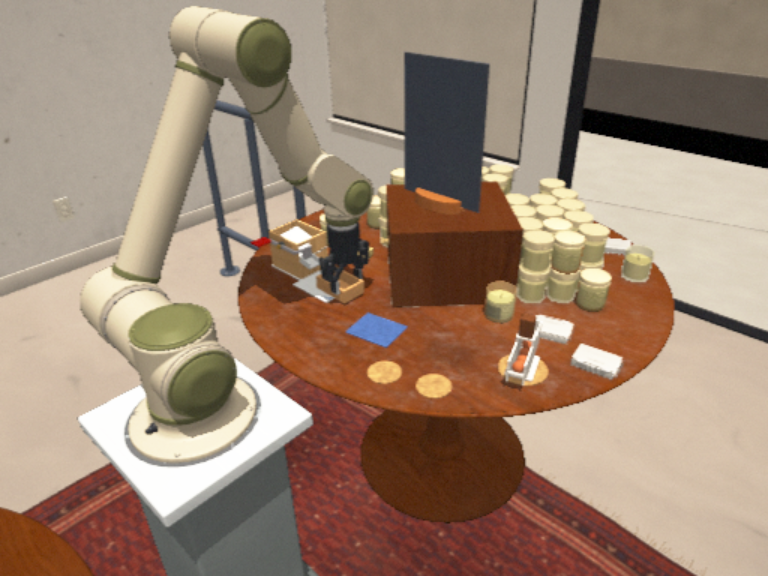

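```bash
python3 - <<'E'
from h import *
f=grab_frame('wrist')
U=lambda x,y,z:unproj(f,x/1.5,y/1.5,z)[:2]
z=.007+.034
c=np.array([U(*p,z) for p in [(240,122),(527,117),(508,484),(274,487)]])
print(np.round(c,4),c.mean(0)); 
d=c[0]+c[1]-c[2]-c[3]; print('carton yaw',np.arctan2(-d[0],d[1]), np.hypot(*d)/2, np.hypot(*(c[1]+c[2]-c[0]-c[3]))/2)
for a,b in[((201,0),(234,306)),((541,0),(525,298))]:
    A=U(*a,.003);B=U(*b,.003);print(A,B,np.arctan2(-(A-B)[0],(A-B)[1]))
E
```

```text
[[0.4374 0.158 ]
 [0.5048 0.1576]
 [0.5046 0.0577]
 [0.437  0.0582]] [0.47095741 0.10788181]
carton yaw -0.0033789339245690296 0.09989645472717462 0.06750210878210382
[0.41866135 0.19465941] [0.41842138 0.10176841] -0.0025832737355284308
[0.51744417 0.19242964] [0.51740237 0.10238231] -0.0004642761052504516
```

drive_tool([
  [-2, 0, -2, 0, 0, 0, 0],
  [-4, 10, -2, 0, 0, 0, 0],
  [-4, 22, -2, 0, 0, 0, 0],
  [-4, 34, -2, 0, 0, 0, 0],
  [-4, 46, -2, 0, 0, 0, 0],
  [-4, 54, -2, 0, 0, 0, 0],
  [-4, 57, -2, 0, 0, 0, 0],
  [-4, 57, -2, 0, 0, 0, 0],
])

```text
time_s: 10.32
position: [0.4665, 0.1409, 0.0183]
ee_rot: [3.137, 0.001, -0.02]
contact_force: [-0.1, -0.1, -1.4]
grip_width: 0.753
```

```bash
python3 car.py; python3 -c "
from h import *
save('wrist','w7')
spot('wrist','carton');spot('wrist','dock')"
```

```text
10.3167 [0.46650894 0.14086153 0.01827211] [ 3.13654410e+00  7.36680402e-04 -1.97054882e-02] 0.7525098703059832
wrist carton [0.468  0.1681 0.0045] 0.83
```

View pics/w7.png

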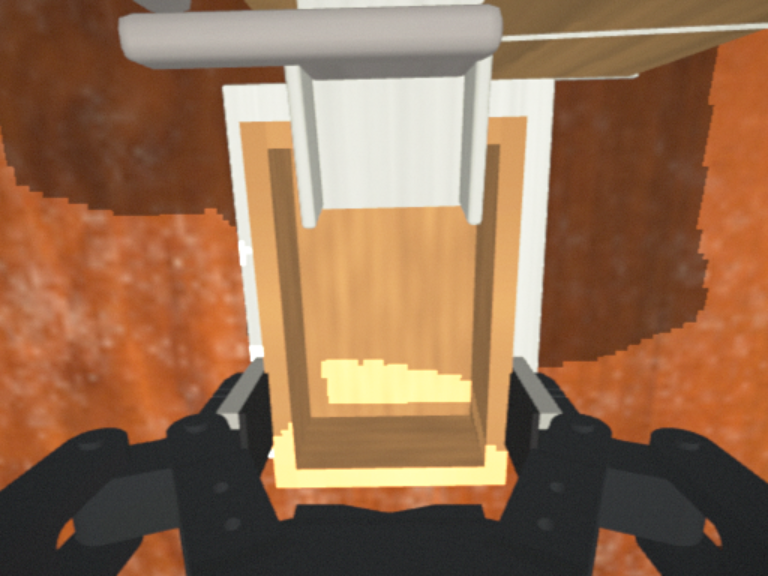

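drive_tool([
  [0, 0, -2, 0, 0, 0, 0],
  [0, 0, -2, 0, 0, 0, 0],
  [0, 0, -2, 0, 0, 0, 0.7],
  [0, 0, -2, 0, 0, 0, 1],
  [0, 0, 0, 0, 0, 0, 1],
  [0, 0, 5, 0, 0, 0, 1],
  [0, -3, 30, 0, 0, 0, 1],
  [0, -5, 60, 0, 0, 0, 1],
])

```text
time_s: 11.13
position: [0.4657, 0.1346, 0.0782]
ee_rot: [3.136, 0.004, -0.021]
contact_force: [0.6, -0.8, -0.1]
grip_width: 1.005
```

drive_tool([
  [0, -20, 40, 0, 0, 0, 1],
  [0, -50, 70, 0, 0, 0, 1],
  [0, -70, 90, 0, 0, 0, 1],
  [0, -70, 90, 0, 0, 0, 1],
])

```text
time_s: 11.47
position: [0.4677, 0.0617, 0.173]
ee_rot: [3.134, -0.004, -0.024]
contact_force: [0.0, -0.5, 0.3]
grip_width: 1.0
```

```bash
python3 car.py; python3 -c "
from h import *
save('wrist','w8');save('scene','s8')
spot('wrist','carton');spot('wrist','dock');spot('scene','carton')"
```

```text
11.4667 [0.46770383 0.06171767 0.17299228] [ 3.13445676 -0.00438853 -0.02370269] 0.9999832536521656
wrist carton [4.678e-01 1.677e-01 4.000e-04] 0.66
wrist carton [0.4662 0.1605 0.0211] 0.44
scene carton [0.4669 0.1655 0.0039] 0.61
```

View pics/w8.png

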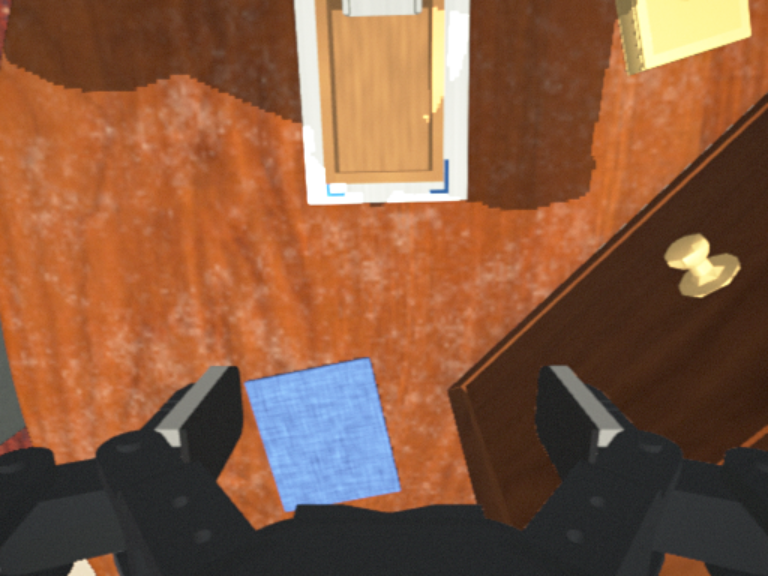

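```bash
python3 - <<'E'
from h import *
f=grab_frame('wrist')
U=lambda x,y,z:unproj(f,x/1.5,y/1.5,z)[:2]
c=np.array([U(*p,.003) for p in [(246,382),(370,358),(400,491),(287,511)]])
print(np.round(c,4),c.mean(0)); 
d=c[0]+c[1]-c[2]-c[3]; print('mat yaw',np.arctan2(-d[0],d[1]), np.hypot(*d)/2, np.hypot(*(c[1]+c[2]-c[0]-c[3]))/2)
E
```

```text
[[ 0.3645 -0.014 ]
 [ 0.45    0.0021]
 [ 0.4686 -0.1028]
 [ 0.3846 -0.1187]] [ 0.41694889 -0.05833668]
mat yaw 0.18252885525396803 0.10655718120090535 0.08624156605802513
```

drive_tool([
  [-25, -10, 20, 0, 0, -6, 1],
  [-55, -30, 45, 0, 0, -13, 1],
  [-85, -55, 60, 0, 0, -20, 1],
  [-105, -90, 70, 0, 0, -27, 1],
  [-105, -130, 70, 0, 0, -34, 1],
  [-95, -170, 70, 0, 0, -41, 1],
  [-75, -205, 70, 0, 0, -48, 1],
  [-60, -240, 70, 0, 0, -55, 1],
])

```text
time_s: 12.43
position: [0.4056, -0.1762, 0.2367]
ee_rot: [3.137, 0.008, -0.986]
contact_force: [0.2, 0.6, 0.2]
grip_width: 0.998
```

drive_tool([
  [15, -35, 0, 0, 0, -5, 1],
  [35, -70, 0, 0, 0, -10, 1],
  [55, -105, 0, 0, 0, -15, 1],
  [75, -135, 0, 0, 0, -15, 1],
  [95, -160, 0, 0, 0, -15, 1],
  [110, -180, 0, 0, 0, -15, 1],
  [110, -190, 0, 0, 0, -15, 1],
  [110, -190, 0, 0, 0, -15, 1],
])

```text
time_s: 13.1
position: [0.5159, -0.3672, 0.2346]
ee_rot: [3.135, 0.01, -1.249]
contact_force: [-0.8, 0.0, -0.1]
grip_width: 1.005
```

```bash
python3 car.py; python3 -c "
from h import *
save('wrist','w9')
spot('wrist','cup_grip');spot('wrist','cup');spot('wrist','coaster');spot('wrist','ball_1_center',6)"
```

```text
13.1 [ 0.51588208 -0.36721759  0.23459347] [ 3.13500787  0.00996444 -1.24856443] 1.0049460203457627
wrist cup_grip [ 0.5226 -0.3792  0.1127] 0.66
wrist cup [ 0.5224 -0.381   0.0043] 0.71
wrist coaster [ 0.3563 -0.2805 -0.0023] 0.96
wrist coaster [ 3.233e-01 -1.825e-01 -3.000e-04] 0.89
wrist ball_1_center [ 0.4858 -0.3903  0.0305] 0.61
```

View pics/w9.png

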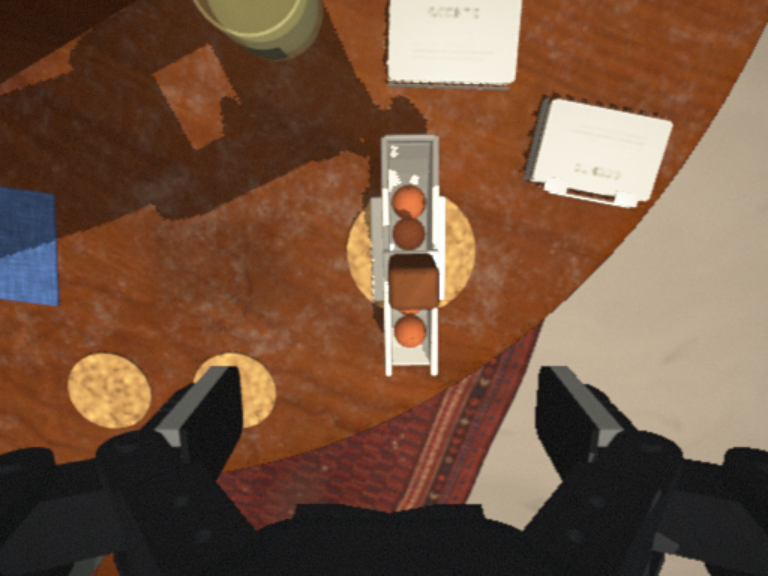

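```bash
cat > ov.py <<'E'
from h import *
import sys
def ov(cam,C,y,name,roi,z0=.004,sc=5,coast=None):
    f=grab_frame(cam);i=f['pixels'][:,:,::-1].copy();x0,y0,x1,y1=roi
    c,s=np.cos(y),np.sin(y)
    def PW(p):
        u,v=proj(f,p);return int((u-x0+.5)*sc),int((v-y0+.5)*sc)
    P=lambda x,yy,z:PW([C[0]+c*x-s*yy,C[1]+s*x+c*yy,z+z0])
    j=cv2.resize(i[y0:y1,x0:x1],None,fx=sc,fy=sc,interpolation=cv2.INTER_CUBIC)
    for box in[[(-.012,-.014,.123),(.012,-.014,.123),(.012,.014,.123),(-.012,.014,.123)],[(-.04,-.028,.004),(.04,-.028,.004),(.04,.028,.004),(-.04,.028,.004)],[(-.075,-.0175,.044),(.083,-.0175,.066),(.083,.0175,.066),(-.075,.0175,.044)]]:
        cv2.polylines(j,[np.array([P(*b) for b in box])],True,(0,255,0),1)
    if coast is not None:
        cv2.polylines(j,[np.array([PW([coast[0]+.05*np.cos(a),coast[1]+.05*np.sin(a),.004]) for a in np.linspace(0,6.28,60)])],True,(255,0,0),1)
    cv2.imwrite('pics/%s.png'%name,j)
E
python3 - <<'E'
from ov import *
ov('wrist',(.519,-.381),.335,'ov2',(225,80,325,260),coast=(.515,-.3805),sc=3.3)
E
```

```text
(no output)
```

View pics/ov2.png

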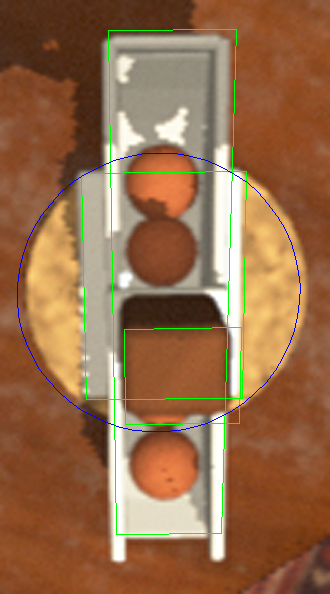

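drive_tool([
  [3, -6, -20, 0, 0, 0.7, 1],
  [6, -13, -50, 0, 0, 0.7, 1],
  [6, -13, -80, 0, 0, 0.7, 1],
  [6, -13, -105, 0, 0, 0.7, 1],
  [6, -13, -125, 0, 0, 0.7, 1],
  [6, -13, -140, 0, 0, 0.7, 1],
  [6, -13, -147, 0, 0, 0.7, 1],
  [6, -13, -147, 0, 0, 0.7, 1],
])

```text
time_s: 14.07
position: [0.521, -0.3773, 0.0892]
ee_rot: [3.136, 0.01, -1.235]
contact_force: [0.3, 0.4, 0.5]
grip_width: 0.998
```

```bash
python3 car.py; python3 -c "
from h import *
save('wrist','w10')"
```

```text
14.0667 [ 0.52100602 -0.37734217  0.08921559] [ 3.13570984  0.00955941 -1.23489259] 0.9981144136144479
```

View pics/w10.png

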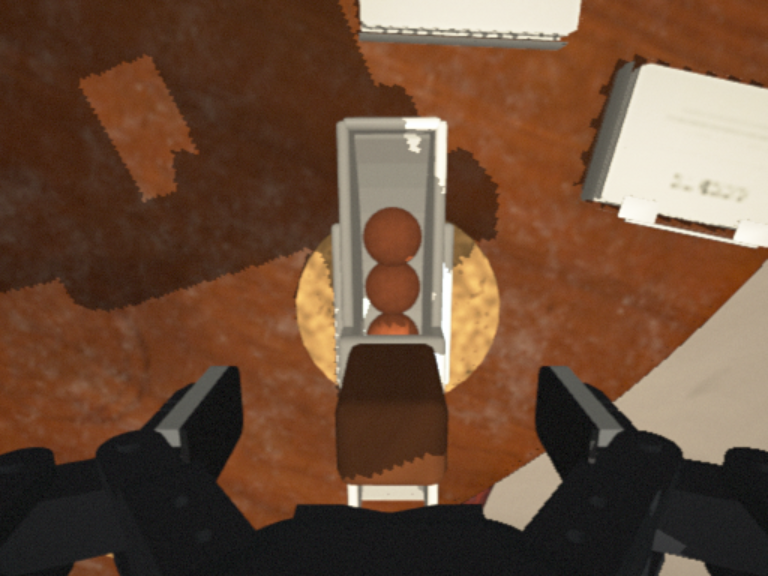

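drive_tool([
  [0, 0, 0, 0, 0, 0, 0.5],
  [0, 0, 0, 0, 0, 0, 0.0],
  [0, 0, 0, 0, 0, 0, -0.3],
  [0, 0, 0, 0, 0, 0, -0.6],
  [0, 0, 0, 0, 0, 0, -1],
  [0, 0, 0, 0, 0, 0, -1],
  [0, 0, 0, 0, 0, 0, -1],
  [0, 0, 0, 0, 0, 0, -1],
])

```text
time_s: 14.78
position: [0.5217, -0.3781, 0.0913]
ee_rot: [3.137, 0.006, -1.235]
contact_force: [-0.0, 0.8, 4.9]
grip_width: 0.317
```

```bash
python3 car.py; python3 -c "
from h import *
save('wrist','w11')"
```

```text
14.7833 [ 0.52172311 -0.37812416  0.0912672 ] [ 3.13723194  0.00617547 -1.23492492] 0.3174618411682115
```

View pics/w11.png

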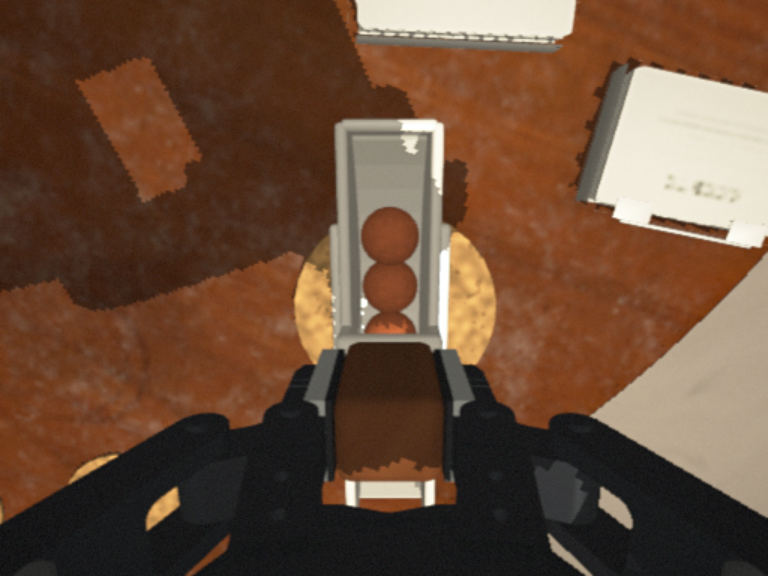

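drive_tool([
  [0, 0, 2, 0, 0, 0, -1],
  [0, 0, 6, 0, 0, 0, -1],
  [0, 0, 12, -0.2, 0.6, 0, -1],
  [0, 0, 20, -0.5, 1.2, 0, -1],
  [0, 0, 30, -0.7, 2, 0, -1],
  [0, 0, 40, -1, 2.8, 0, -1],
  [0, 0, 48, -1, 2.8, 0, -1],
  [0, 0, 54, -1, 2.8, 0, -1],
])

```text
time_s: 15.5
position: [0.5221, -0.3781, 0.1464]
ee_rot: [3.086, 0.005, -1.235]
contact_force: [0.4, -0.2, -3.2]
grip_width: 0.32
```

drive_tool([
  [0, 0, 6, 0, 0, 0, -1],
  [0, 0, 14, 0, 0, 0, -1],
  [0, 0, 22, 0, 0, 0, -1],
  [0, 0, 30, 0, 0, 0, -1],
  [0, 0, 38, 0, 0, 0, -1],
  [0, 0, 44, 0, 0, 0, -1],
  [0, 0, 47, 0, 0, 0, -1],
  [0, 0, 48, 0, 0, 0, -1],
])

```text
time_s: 16.17
position: [0.5222, -0.3782, 0.1951]
ee_rot: [3.086, 0.004, -1.235]
contact_force: [0.0, 0.4, -3.4]
grip_width: 0.32
```

```bash
python3 car.py; python3 -c "
from h import *
save('wrist','w12');save('top','t12');save('scene','s12')
for c in('top','scene','wrist'):spot(c,'coaster',5)"
```

```text
16.1667 [ 0.52216593 -0.37819084  0.19511952] [ 3.08619942  0.00402872 -1.23485104] 0.32011755280642096
top coaster [ 0.5168 -0.3795 -0.0017] 0.52
scene coaster [ 0.5198 -0.3843 -0.0007] 0.83
scene coaster [ 0.3588 -0.2788 -0.0046] 0.79
scene coaster [ 0.3251 -0.1788 -0.0019] 0.72
scene coaster [ 4.644e-01  1.679e-01 -4.000e-04] 0.59
wrist coaster [ 0.3549 -0.2804  0.0009] 0.92
wrist coaster [ 0.3221 -0.1794  0.0042] 0.72
wrist coaster [ 0.517  -0.3804  0.1326] 0.6
wrist coaster [ 0.5121 -0.3837  0.131 ] 0.38
```

View pics/w12.png

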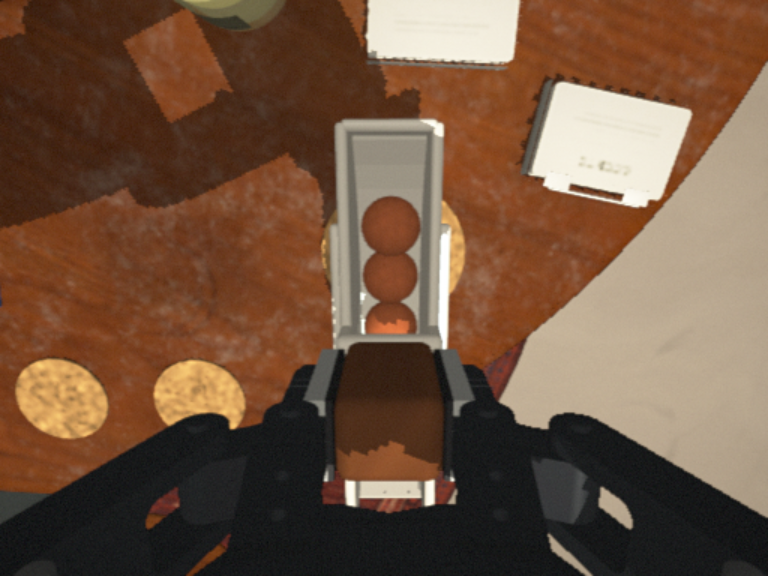

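View pics/s12.png

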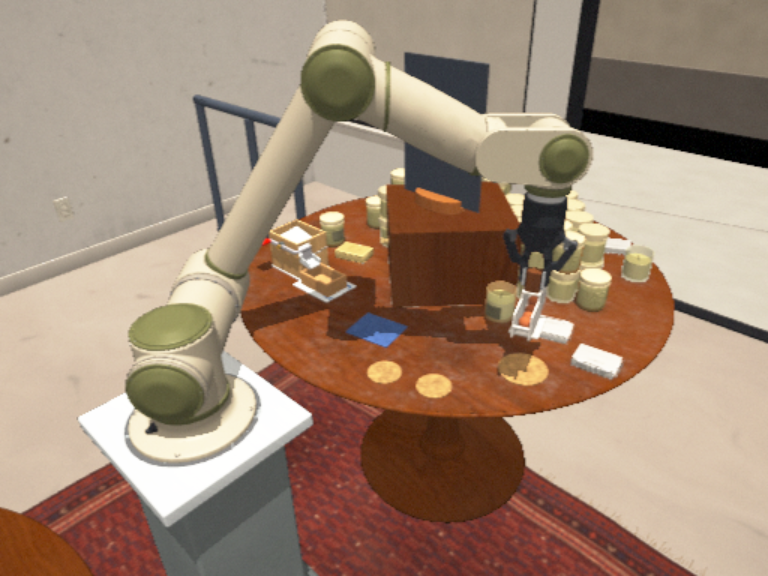

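drive_tool([
  [-1, 2, 0, 0, 0, 0, -1],
  [-5, 6, 0, 0, 0, 0, -1],
  [-11, 15, 0, 0, 0, 0, -1],
  [-21, 27, 0, 0, 0, 0, -1],
  [-32, 42, 0, 0, 0, 0, -1],
  [-43, 57, 0, 0, 0, 0, -1],
  [-53, 70, 0, 0, 0, 0, -1],
  [-60, 80, 0, 0, 0, 0, -1],
])

```text
time_s: 17.13
position: [0.4608, -0.2965, 0.1941]
ee_rot: [3.085, 0.006, -1.235]
contact_force: [-0.1, -0.4, -4.1]
grip_width: 0.319
```

drive_tool([
  [-6, 8, 0, 0, 0, 0, -1],
  [-14, 18, 0, 0, 0, 0, -1],
  [-24, 31, 0, 0, 0, 0, -1],
  [-35, 45, 0, 0, 0, 0, -1],
  [-46, 60, 0, 0, 0, 0, -1],
  [-57, 75, 0, 0, 0, 0, -1],
  [-67, 88, 0, 0, 0, 0, -1],
  [-74, 98, 0, 0, 0, 0, -1],
])

```text
time_s: 17.8
position: [0.3855, -0.197, 0.1943]
ee_rot: [3.085, 0.006, -1.234]
contact_force: [-0.2, 0.8, -3.7]
grip_width: 0.319
```

drive_tool([
  [-6, 8, 0, 0, 0, 0, -1],
  [-13, 20, 0, 0, 0, 0, -1],
  [-20, 34, 0, 0, 0, 0, -1],
  [-26, 50, 0, 0, 0, 0, -1],
  [-32, 66, 0, 0, 0, 0, -1],
  [-36, 82, 0, 0, 0, 0, -1],
  [-39, 96, 0, 0, 0, 0, -1],
  [-40, 107, 0, 0, 0, 0, -1],
])

```text
time_s: 18.47
position: [0.3446, -0.0887, 0.1944]
ee_rot: [3.085, 0.006, -1.234]
contact_force: [-0.1, -0.5, -3.1]
grip_width: 0.319
```

```bash
python3 car.py; python3 -c "
from h import *
save('wrist','w13')"
```

```text
18.4667 [ 0.34462787 -0.08866199  0.19440266] [ 3.0854184   0.00600714 -1.234026  ] 0.3194071254158764
```

View pics/w13.png

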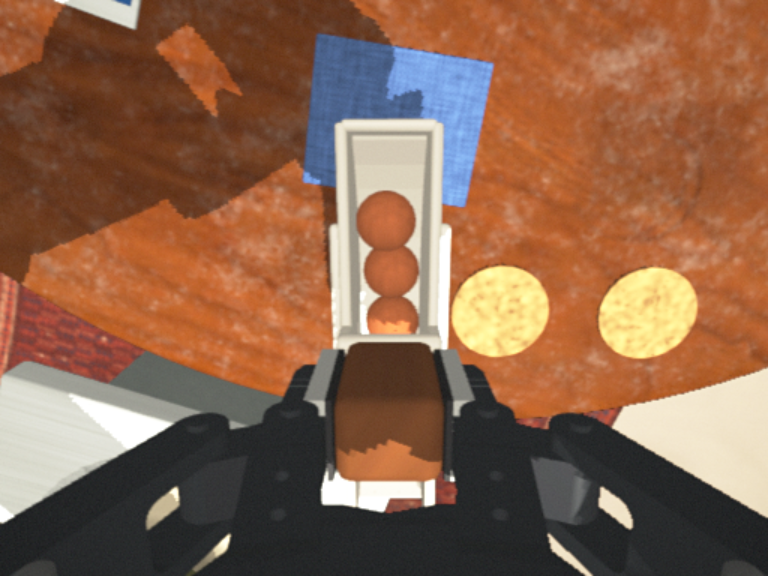

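```bash
python3 - <<'E'
from h import *
f=grab_frame('wrist')
U=lambda x,y,z:unproj(f,x/1.5,y/1.5,z)[:2]
c=np.array([U(*p,.003) for p in [(317,35),(493,64),(465,207),(303,183)]])
print(np.round(c,4),c.mean(0),[np.hypot(*(c[i]-c[i-1])) for i in range(4)]); 
d=c[0]-c[1]+c[3]-c[2]; print('yaw',np.arctan2(-d[0],d[1]))
E
```

```text
[[ 0.4518 -0.0032]
 [ 0.472  -0.11  ]
 [ 0.3851 -0.1267]
 [ 0.3644 -0.0196]] [ 0.41831685 -0.06485535] [np.float64(0.08888311769220651), np.float64(0.10877501363387876), np.float64(0.08845212744967877), np.float64(0.10906378870758618)]
yaw 0.1891141248467475
```

drive_tool([
  [0, 8, 0, 0, 0, 0, -1],
  [0, 20, 0, 0, 0, 0, -1],
  [1, 34, 1, 0, 0, 0, -1],
  [3, 49, 3, 0, 0, 0, -1],
  [6, 65, 5, 0, 0, 0, -1],
  [10, 81, 7, 0, 0, 0, -1],
  [14, 96, 9, 0, 0, 0, -1],
  [18, 107, 11, 0, 0, 0, -1],
])

```text
time_s: 19.23
position: [0.3633, 0.0193, 0.2055]
ee_rot: [3.086, 0.006, -1.233]
contact_force: [0.4, -0.4, -4.3]
grip_width: 0.319
```

drive_tool([
  [4, 8, 1, 0, 0, 0, -1],
  [9, 18, 3, 0, 0, 0, -1],
  [16, 31, 5, 0, 0, 0, -1],
  [24, 45, 8, 0, 0, 0, -1],
  [33, 59, 11, 0, 0, 0, -1],
  [42, 73, 14, 0, 0, 0, -1],
  [51, 86, 17, 0, 0, 0, -1],
  [58, 95, 19, 0, 0, 0, -1],
])

```text
time_s: 19.9
position: [0.4221, 0.1153, 0.2246]
ee_rot: [3.086, 0.006, -1.232]
contact_force: [0.1, 1.1, -3.7]
grip_width: 0.319
```

drive_tool([
  [4, 7, 0, 0, 0, 0, -1],
  [10, 16, 0, 0, 0, 0, -1],
  [19, 27, 0, 0, 0, 0, -1],
  [30, 38, 0, 0, 0, 0, -1],
  [41, 50, 0, 0, 0, 0, -1],
  [52, 62, 0, 0, 0, 0, -1],
  [62, 72, 0, 0, 0, 0, -1],
  [68, 79, 0, 0, 0, 0, -1],
])

```text
time_s: 20.57
position: [0.491, 0.1952, 0.2241]
ee_rot: [3.086, 0.006, -1.233]
contact_force: [-0.2, -1.0, -2.8]
grip_width: 0.317
```

```bash
python3 car.py; python3 -c "
from h import *
save('wrist','w14');save('top','t14')
for c in('wrist','top'):
  for t in('hopper_mouth','lever_paddle','carton','dock'):spot(c,t,2)"
```

```text
20.5667 [0.49095118 0.19516779 0.22411766] [ 3.08578823  0.00615674 -1.2325361 ] 0.317195134981884
wrist hopper_mouth [0.496  0.2897 0.1066] 0.83
wrist lever_paddle [0.4104 0.3429 0.0866] 0.82
top hopper_mouth [0.4942 0.2902 0.1057] 0.57
top lever_paddle [ 0.651  -0.239   0.0017] 0.54
top carton [0.4651 0.17   0.0006] 0.91
top dock [0.4667 0.1648 0.0045] 0.58
```

View pics/w14.png

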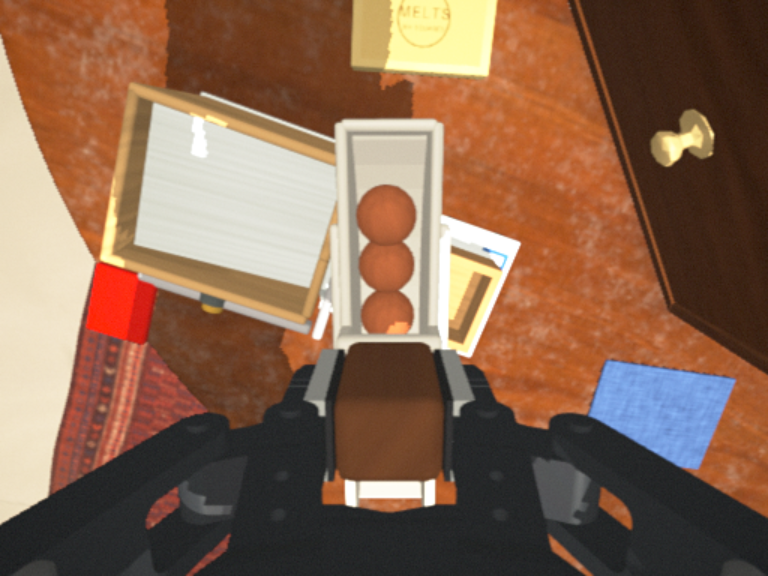

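View pics/t14.png

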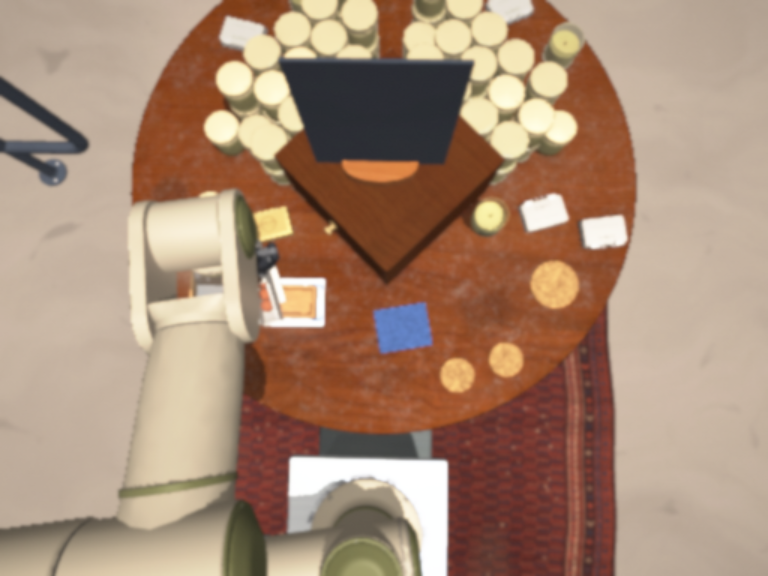

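drive_tool([
  [4, 6, 0, 0, 0, 0, -1],
  [9, 13, 0, 0, 0, 0, -1],
  [16, 23, 0, 0, 0, 0, -1],
  [24, 34, 0, 0, 0, 0, -1],
  [32, 46, 0, 0, 0, 0, -1],
  [40, 57, 0, 0, 0, 0, -1],
  [46, 66, 0, 0, 0, 0, -1],
  [50, 72, 0, 0, 0, 0, -1],
])

```text
time_s: 21.73
position: [0.5406, 0.2675, 0.2244]
ee_rot: [3.086, 0.006, -1.232]
contact_force: [-0.2, -0.0, -3.4]
grip_width: 0.313
```

drive_tool([
  [3, 5, 0, 0, 0, 0, -1],
  [8, 12, 0, 0, 0, 0, -1],
  [15, 21, 0, 0, 0, 0, -1],
  [22, 31, -2, 0, 0, 0, -1],
  [28, 40, -4, 0, 0, 0, -1],
  [33, 47, -6, 0, 0, 0, -1],
  [36, 51, -8, 0, 0, 0, -1],
  [36, 51, -9, 0, 0, 0, -1],
])

```text
time_s: 22.4
position: [0.5769, 0.3191, 0.2147]
ee_rot: [3.086, 0.006, -1.232]
contact_force: [-1.0, -0.6, -2.7]
grip_width: 0.32
```

```bash
python3 car.py; python3 -c "
from h import *
f=grab_frame('top')
c=[unproj(f,x/1.5,y/1.5,.004) for x,y in((530,285),(579,285),(554,261),(554,308))];print(c,np.mean(c,0))
save('wrist','w15');save('scene','s15')
for t in('hopper_mouth','cup','cup_grip','cup_in','ball_1_center'):spot('scene',t,3)"
```

```text
22.4 [0.57691912 0.31908941 0.21468216] [ 3.08580916  0.00633759 -1.23169287] 0.3199343731623097
[array([ 0.51499491, -0.33193241,  0.004     ]), array([ 0.51714884, -0.43450708,  0.004     ]), array([ 0.56718007, -0.38298267,  0.004     ]), array([ 0.46755555, -0.38145789,  0.004     ])] [ 0.51671984 -0.38272001  0.004     ]
scene hopper_mouth [0.4932 0.2887 0.1022] 0.79
scene cup [0.5743 0.3189 0.1266] 0.61
scene cup_grip [0.5728 0.315  0.2316] 0.59
scene cup_in [0.5705 0.3215 0.1484] 0.57
```

View pics/w15.png

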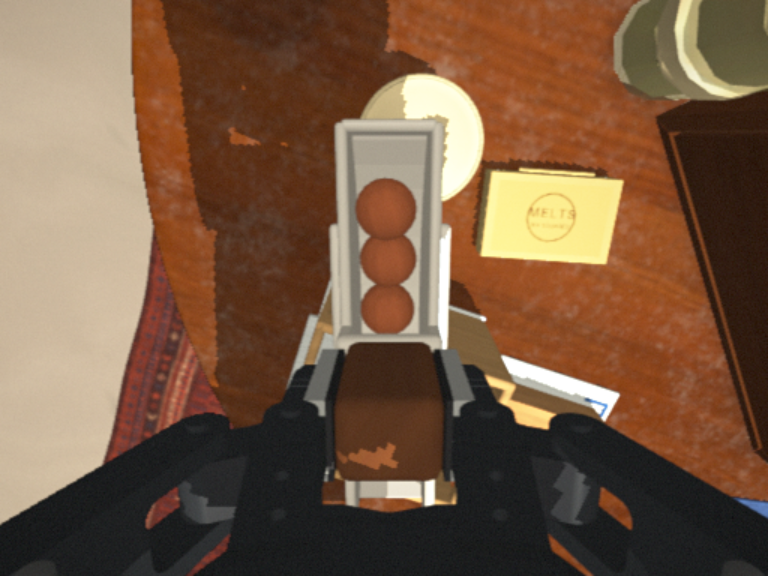

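View pics/s15.png

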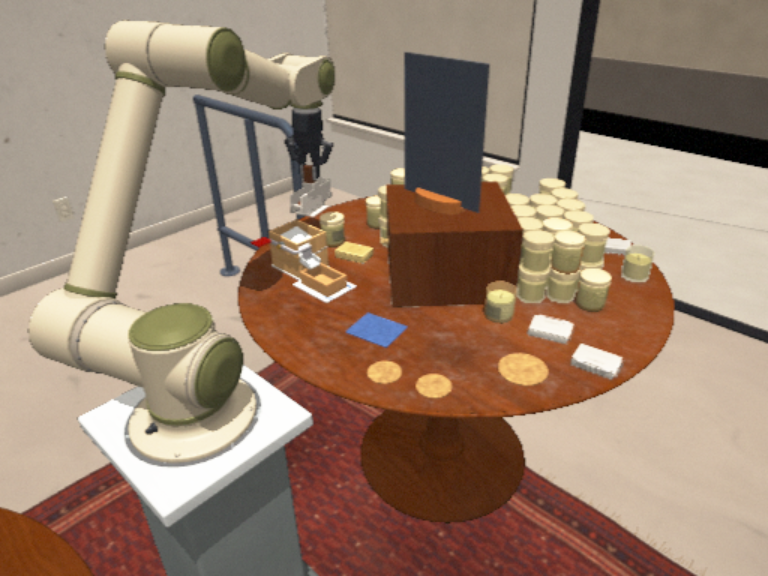

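drive_tool([
  [-0.7, -0.2, 0, 0.3, -0.8, 0, -1],
  [-2, -0.7, 0, 0.9, -2.5, 0, -1],
  [-3.5, -1.2, 0, 1.5, -4.3, 0, -1],
  [-5.3, -1.8, 0, 2.1, -6.2, 0, -1],
  [-7, -2.4, 0, 2.8, -8.1, 0, -1],
  [-8.6, -3, 0, 3.5, -10, 0, -1],
  [-10, -3.5, 0, 4.1, -11.8, 0, -1],
  [-11.5, -4, 0, 4.7, -13.5, 0, -1],
])

```text
time_s: 23.47
position: [0.5647, 0.314, 0.216]
ee_rot: [-2.945, 0.005, -1.231]
contact_force: [0.9, -0.6, -3.6]
grip_width: 0.318
```

```bash
cat > pour.py <<'E'
from h import *
import sys
from scipy.spatial.transform import Rotation as R
n=sys.argv[1]
s=state();Rm=R.from_euler('xyz',s['ee_rot']).as_matrix()
z=Rm[:,2]; d=np.array([-.943,-.333,0])
a=np.arctan2(-(z@d),-z[2]); side=z@np.array([-.333,.943,0])
print(s['time_s'],np.round(s['position'],4),'alpha',round(a,4),'side',round(side,4),s['grip_width'],np.round(s['contact_force'],2))
# lip
u=-d; lip=s['position']+(-u)*(77*np.cos(a)-43*np.sin(a))/1000; print('lip',lip[:2], s['position'][2]-(77*np.sin(a)+43*np.cos(a))/1000)
fs={c:grab_frame(c) for c in('scene','top','wrist')}
sc=cv2.resize(fs['scene']['pixels'][100:190,150:270],(480,360),interpolation=cv2.INTER_CUBIC)
w=cv2.resize(fs['wrist']['pixels'],(320,240))
t=cv2.resize(fs['top']['pixels'][140:230,90:210],(320,240),interpolation=cv2.INTER_CUBIC)
im=np.zeros((480,800,3),np.uint8);im[:360,:480]=sc;im[:240,480:]=w;im[240:,480:]=t
cv2.imwrite('pics/p%s.png'%n,im[:,:,::-1])
E
python3 pour.py 1
```

```text
23.4667 [0.5647 0.314  0.216 ] alpha 0.1969 side 0.0051 0.3181495441266068 [ 0.85 -0.6  -3.59]
lip [0.50138218 0.2916851 ] 0.15877453815346693
```

View pics/p1.png

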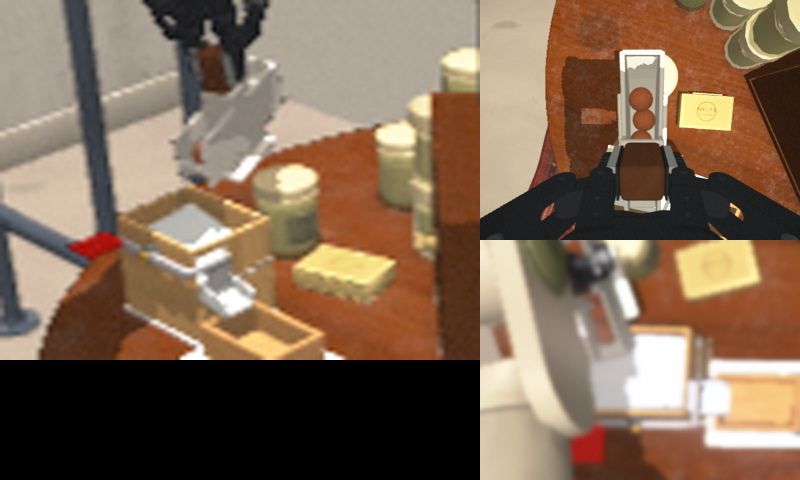

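drive_tool([
  [-1, -0.4, 0, 0.3, -1, 0, -1],
  [-2.5, -0.9, 0, 0.8, -2.4, 0, -1],
  [-4, -1.4, 0, 1.3, -3.9, 0, -1],
  [-5.5, -2, 0, 1.8, -5.4, 0, -1],
  [-6.7, -2.4, 0, 2.2, -6.6, 0, -1],
  [-7.5, -2.7, 0, 2.5, -7.3, 0, -1],
  [-7.5, -2.7, 0, 2.5, -7.3, 0, -1],
  [-7.5, -2.7, 0, 2.5, -7.3, 0, -1],
])

```text
time_s: 24.28
position: [0.5572, 0.3113, 0.2162]
ee_rot: [-2.813, 0.004, -1.23]
contact_force: [0.1, -0.3, -3.2]
grip_width: 0.326
```

```bash
python3 pour.py 2
```

```text
24.2833 [0.5572 0.3113 0.2162] alpha 0.3283 side 0.0039 0.3257359933782469 [ 0.07 -0.3  -3.25]
lip [0.50149846 0.29165613] 0.1506658086039009
```

View pics/p2.png

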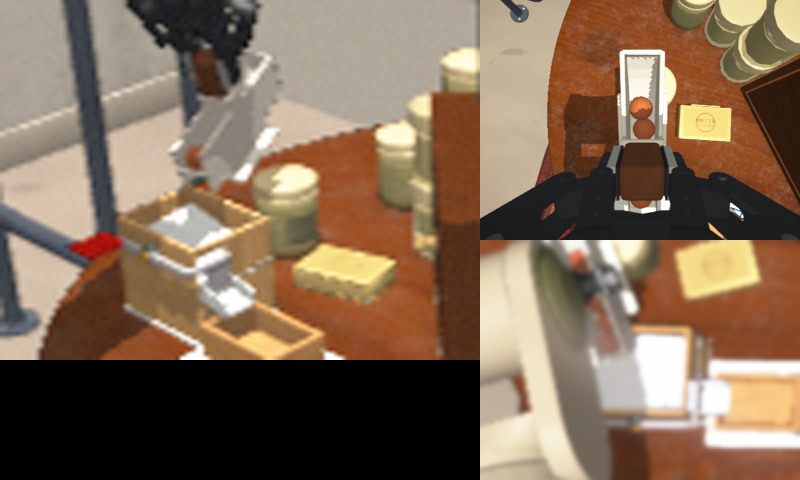

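drive_tool([
  [-0.8, -0.3, 0, 0.3, -0.8, 0, -1],
  [-1.6, -0.6, 0, 0.55, -1.6, 0, -1],
  [-2.4, -0.9, 0, 0.8, -2.3, 0, -1],
  [-2.4, -0.9, 0, 0.8, -2.3, 0, -1],
  [-2.4, -0.9, 0, 0.8, -2.3, 0, -1],
  [-2.4, -0.9, 0, 0.8, -2.3, 0, -1],
  [-2.4, -0.9, 0, 0.8, -2.3, 0, -1],
])

```text
time_s: 25.02
position: [0.555, 0.3105, 0.2162]
ee_rot: [-2.77, 0.004, -1.23]
contact_force: [0.4, 0.5, -2.8]
grip_width: 0.319
```

```bash
python3 pour.py 3
```

```text
25.0167 [0.555  0.3105 0.2162] alpha 0.3714 side 0.0037 0.31921383926996516 [ 0.36  0.47 -2.79]
lip [0.5021012  0.29179542] 0.14821496401467338
```

View pics/p3.png

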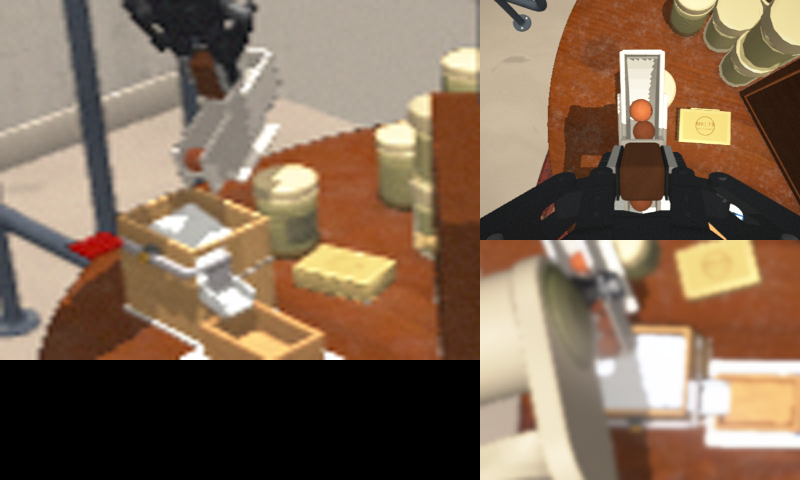

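drive_tool([
  [-0.6, -0.2, 0, 0.2, -0.6, 0, -1],
  [-1.2, -0.4, 0, 0.4, -1.2, 0, -1],
  [-1.8, -0.6, 0, 0.6, -1.7, 0, -1],
  [-1.8, -0.6, 0, 0.6, -1.7, 0, -1],
  [-1.8, -0.6, 0, 0.6, -1.7, 0, -1],
  [-1.8, -0.6, 0, 0.6, -1.7, 0, -1],
  [-1.8, -0.6, 0, 0.6, -1.7, 0, -1],
])

```text
time_s: 25.75
position: [0.5533, 0.3099, 0.2162]
ee_rot: [-2.739, 0.003, -1.23]
contact_force: [-0.5, 0.3, -4.1]
grip_width: 0.319
```

```bash
python3 pour.py 4
```

```text
25.75 [0.5533 0.3099 0.2162] alpha 0.4028 side 0.0036 0.3194746278170884 [-0.53  0.25 -4.07]
lip [0.50239787 0.29190351] 0.14644107099611936
```

View pics/p4.png

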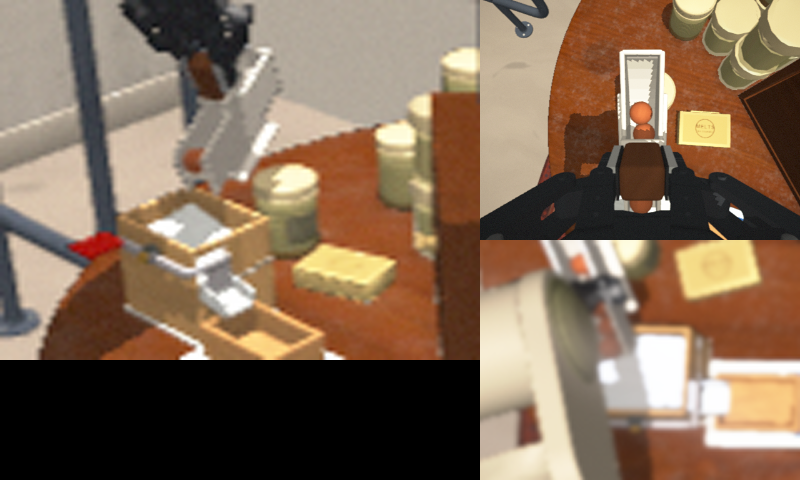

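drive_tool([
  [-0.6, -0.2, 0, 0.2, -0.5, 0, -1],
  [-1.2, -0.4, 0, 0.35, -1, 0, -1],
  [-1.5, -0.5, 0, 0.5, -1.4, 0, -1],
  [-1.5, -0.5, 0, 0.5, -1.4, 0, -1],
  [-1.5, -0.5, 0, 0.5, -1.4, 0, -1],
  [-1.5, -0.5, 0, 0.5, -1.4, 0, -1],
  [-1.5, -0.5, 0, 0.5, -1.4, 0, -1],
])

```text
time_s: 26.48
position: [0.5518, 0.3094, 0.2162]
ee_rot: [-2.713, 0.004, -1.23]
contact_force: [-0.7, 1.0, -1.9]
grip_width: 0.32
```

```bash
python3 pour.py 5
```

```text
26.4833 [0.5518 0.3094 0.2162] alpha 0.4288 side 0.0038 0.32030822307122037 [-0.7   1.04 -1.91]
lip [0.50266885 0.29205322] 0.14508178847223935
```

View pics/p5.png

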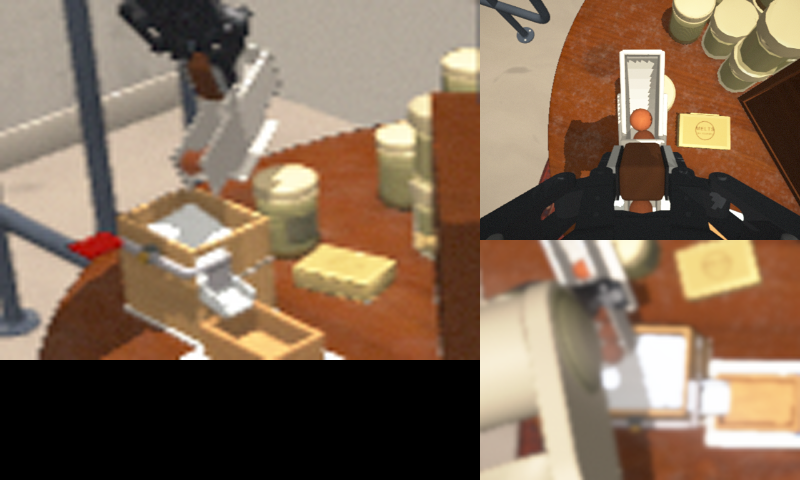

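drive_tool([
  [-0.6, -0.2, 0, 0.15, -0.4, 0, -1],
  [-1, -0.4, 0, 0.3, -0.8, 0, -1],
  [-1.4, -0.5, 0, 0.4, -1.2, 0, -1],
  [-1.4, -0.5, 0, 0.4, -1.2, 0, -1],
  [-1.4, -0.5, 0, 0.4, -1.2, 0, -1],
  [-1.4, -0.5, 0, 0.4, -1.2, 0, -1],
  [-1.4, -0.5, 0, 0.4, -1.2, 0, -1],
  [-1.4, -0.5, 0, 0.4, -1.2, 0, -1],
])

```text
time_s: 27.3
position: [0.5505, 0.309, 0.2162]
ee_rot: [-2.691, 0.003, -1.23]
contact_force: [0.6, 0.5, -3.0]
grip_width: 0.321
```

```bash
python3 pour.py 6
```

```text
27.3 [0.5505 0.309  0.2162] alpha 0.4509 side 0.0034 0.3207430335405682 [ 0.61  0.45 -3.  ]
lip [0.50280344 0.29212163] 0.14391717407080878
```

View pics/p6.png

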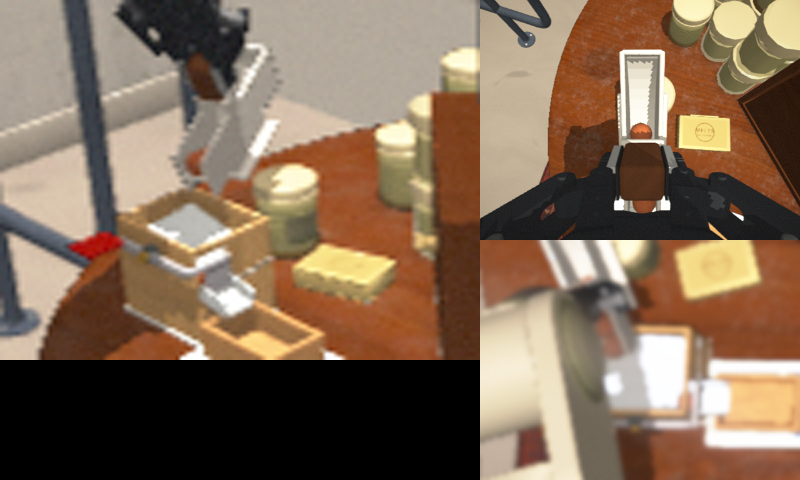

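```bash
cat > zoom.py <<'E'
from h import *
import sys
n=sys.argv[1]
fs={c:grab_frame(c) for c in('scene','top','wrist')}
a=cv2.resize(fs['scene']['pixels'][110:180,165:235],(400,400),interpolation=cv2.INTER_CUBIC)
b=cv2.resize(fs['top']['pixels'][165:220,118:173],(400,400),interpolation=cv2.INTER_CUBIC)
w=cv2.resize(fs['wrist']['pixels'][75:375,210:310],(133,400),interpolation=cv2.INTER_CUBIC)
cv2.imwrite('pics/z%s.png'%n,np.hstack([a,b[:, :260],w])[:,:,::-1])
E
python3 zoom.py 6; python3 car.py
```

```text
27.6 [0.55042442 0.30894517 0.21613375] [-2.69085708  0.00318679 -1.23004193] 0.32555023709815734
```

View pics/z6.png

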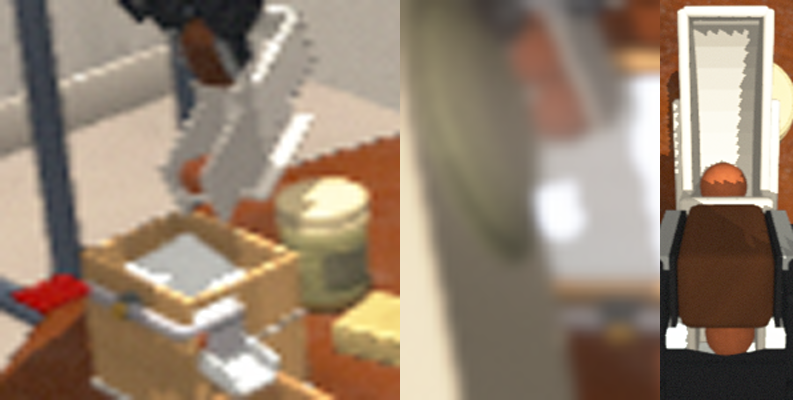

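drive_tool([
  [-0.6, -0.2, 0, 0.15, -0.4, 0, -1],
  [-1, -0.4, 0, 0.3, -0.8, 0, -1],
  [-1.4, -0.5, 0, 0.4, -1.2, 0, -1],
  [-1.4, -0.5, 0, 0.4, -1.2, 0, -1],
  [-1.4, -0.5, 0, 0.4, -1.2, 0, -1],
  [-1.4, -0.5, 0, 0.4, -1.2, 0, -1],
  [-1.4, -0.5, 0, 0.4, -1.2, 0, -1],
  [-1.4, -0.5, 0, 0.4, -1.2, 0, -1],
])

```text
time_s: 28.27
position: [0.5491, 0.3084, 0.2161]
ee_rot: [-2.669, 0.003, -1.23]
contact_force: [-0.4, 0.3, -2.8]
grip_width: 0.32
```

```bash
python3 pour.py 7; python3 zoom.py 7
```

```text
28.2667 [0.5491 0.3084 0.2161] alpha 0.4728 side 0.0031 0.31982928641175634 [-0.42  0.27 -2.76]
lip [0.50293281 0.29212537] 0.14278555243506225
```

View pics/z7.png

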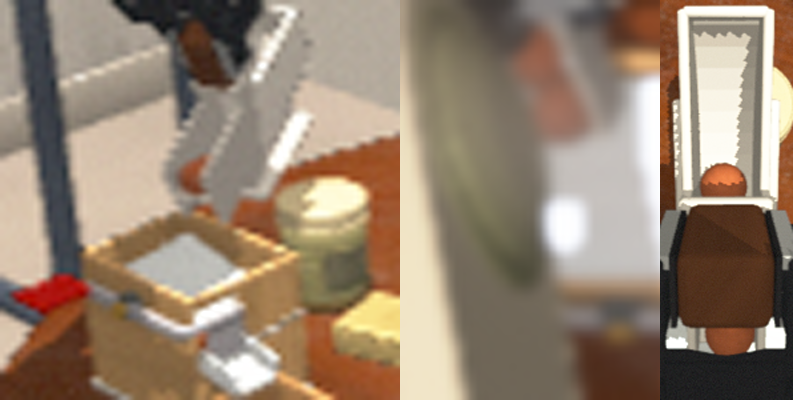

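View pics/p7.png

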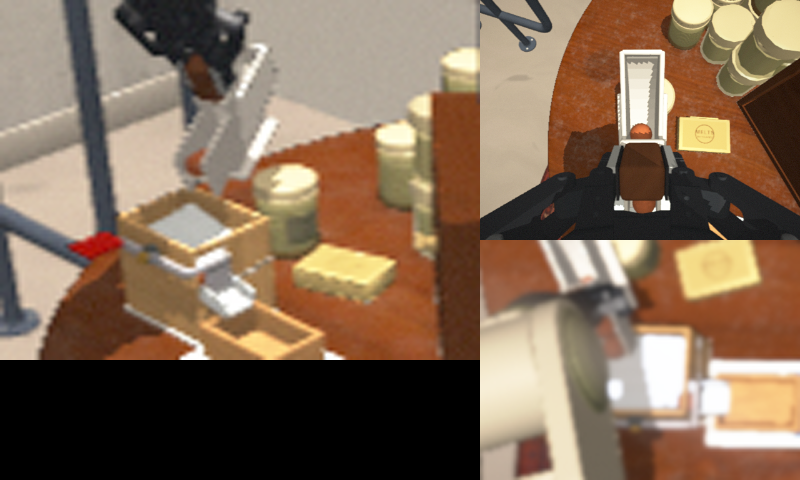

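```bash
python3 - <<'E'
from h import *
a=[]
for n in(5,6,7):
    i=cv2.imread('pics/p%d.png'%n); t=i[320:440,600:760]; s=i[180:360,110:340]
    a.append(np.vstack([cv2.resize(t,(266,200)),cv2.resize(s,(266,208))]))
cv2.imwrite('pics/cmp.png',np.hstack(a))
E
```

```text
(no output)
```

View pics/cmp.png

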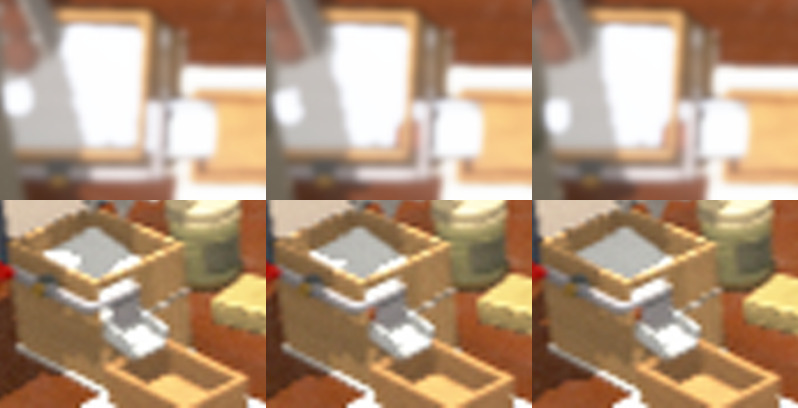

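drive_tool([
  [-0.7, -0.2, 0, 0.2, -0.5, 0, -1],
  [-1.4, -0.5, 0, 0.4, -1.1, 0, -1],
  [-2.1, -0.7, 0, 0.6, -1.6, 0, -1],
  [-2.1, -0.7, 0, 0.6, -1.6, 0, -1],
  [-2.1, -0.7, 0, 0.6, -1.6, 0, -1],
  [-2.1, -0.7, 0, 0.6, -1.6, 0, -1],
  [-2.1, -0.7, 0, 0.6, -1.6, 0, -1],
])

```text
time_s: 29.15
position: [0.5471, 0.3077, 0.2162]
ee_rot: [-2.639, 0.003, -1.23]
contact_force: [0.3, 0.4, -2.5]
grip_width: 0.32
```

```bash
cat > pour2.py <<'E'
from h import *
import sys
from scipy.spatial.transform import Rotation as R
n=sys.argv[1]
s=state();Rm=R.from_euler('xyz',s['ee_rot']).as_matrix()
z=Rm[:,2]; d=np.array([-.943,-.333,0])
a=np.arctan2(-(z@d),-z[2])
print(s['time_s'],np.round(s['position'],4),'alpha',round(a,4),s['grip_width'])
lip=s['position']+d*(77*np.cos(a)-43*np.sin(a))/1000; print('lip',lip[:2])
fs={c:grab_frame(c) for c in('scene','top','wrist')}
b=cv2.resize(fs['top']['pixels'][160:220,115:185],(467,400),interpolation=cv2.INTER_CUBIC)
sc=cv2.resize(fs['scene']['pixels'][120:190,175:245],(200,200),interpolation=cv2.INTER_CUBIC)
w=cv2.resize(fs['wrist']['pixels'][75:375,210:310],(133,400),interpolation=cv2.INTER_CUBIC)
sc=np.vstack([sc,np.zeros((200,200,3),np.uint8)])
cv2.imwrite('pics/q%s.png'%n,np.hstack([b,w,sc])[:,:,::-1])
E
python3 pour2.py 8
```

```text
29.15 [0.5471 0.3077 0.2162] alpha 0.5028 0.3204256912261564
lip [0.5029712  0.29217584]
```

View pics/q8.png

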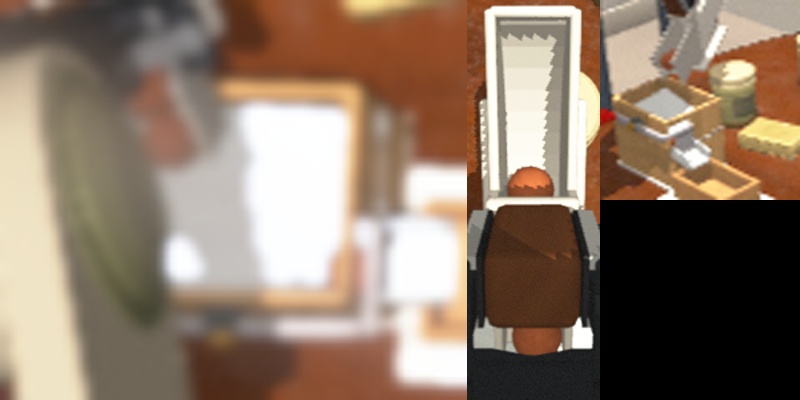

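drive_tool([
  [-0.6, -0.2, 0, 0.15, -0.4, 0, -1],
  [-1, -0.4, 0, 0.3, -0.8, 0, -1],
  [-1.4, -0.5, 0, 0.4, -1.2, 0, -1],
  [-1.4, -0.5, 0, 0.4, -1.2, 0, -1],
  [-1.4, -0.5, 0, 0.4, -1.2, 0, -1],
  [-1.4, -0.5, 0, 0.4, -1.2, 0, -1],
  [-1.4, -0.5, 0, 0.4, -1.2, 0, -1],
  [-1.4, -0.5, 0, 0.4, -1.2, 0, -1],
])

```text
time_s: 29.97
position: [0.5457, 0.3072, 0.2162]
ee_rot: [-2.617, 0.003, -1.23]
contact_force: [0.8, -0.2, -2.6]
grip_width: 0.323
```

```bash
python3 pour2.py 9
```

```text
29.9667 [0.5457 0.3072 0.2162] alpha 0.5248 0.3229048316187861
lip [0.50317116 0.29223292]
```

View pics/q9.png

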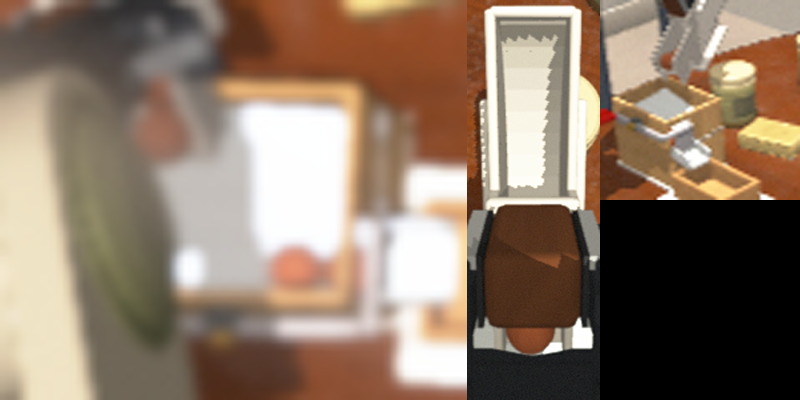

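```bash
python3 pour2.py 10; python3 pour2.py 10
```

```text
30.1167 [0.5457 0.3072 0.2161] alpha 0.5248 0.3170331596077248
lip [0.50315986 0.2922159 ]
30.2667 [0.5456 0.3072 0.2161] alpha 0.5248 0.3229735290369976
lip [0.50310886 0.2922176 ]
```

View pics/q10.png

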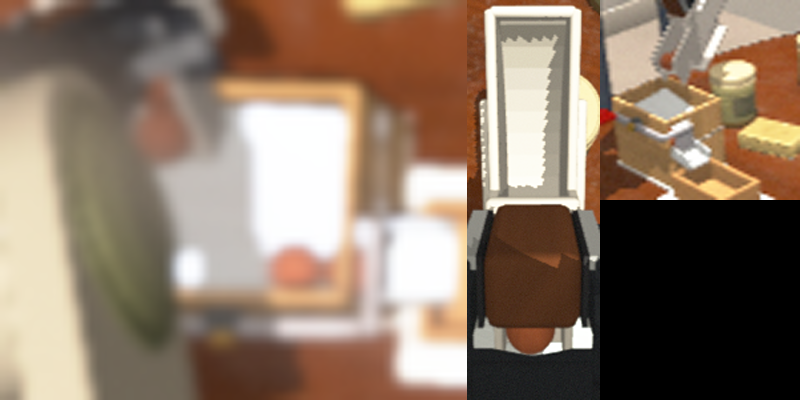

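drive_tool([
  [-1, -0.3, 0, 0.25, -0.7, 0, -1],
  [-2, -0.7, 0, 0.5, -1.4, 0, -1],
  [-2.9, -1, 0, 0.75, -2.15, 0, -1],
  [-2.9, -1, 0, 0.75, -2.15, 0, -1],
  [-2.9, -1, 0, 0.75, -2.15, 0, -1],
  [-2.9, -1, 0, 0.75, -2.15, 0, -1],
  [-2.9, -1, 0, 0.75, -2.15, 0, -1],
])

```text
time_s: 31.0
position: [0.5429, 0.3063, 0.2162]
ee_rot: [-2.577, 0.003, -1.23]
contact_force: [-0.5, 0.5, -2.4]
grip_width: 0.319
```

```bash
python3 pour2.py 11
```

```text
31.0 [0.5429 0.3063 0.2162] alpha 0.5647 0.3192955605930143
lip [0.50322029 0.29225339]
```

View pics/q11.png

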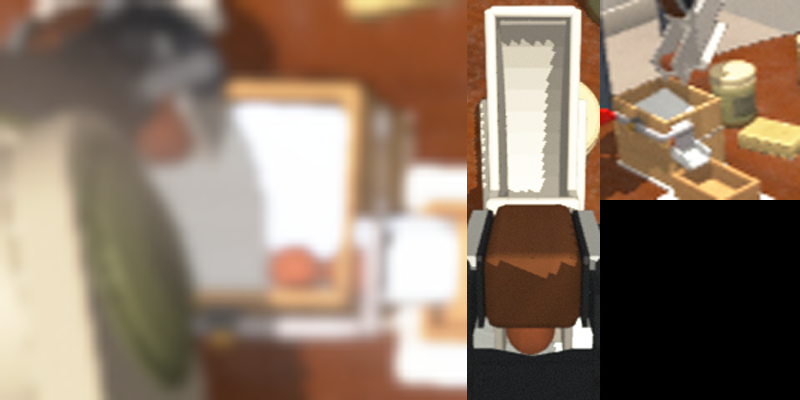

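drive_tool([
  [-0.6, -0.2, 0, 0.15, -0.4, 0, -1],
  [-1, -0.4, 0, 0.3, -0.8, 0, -1],
  [-1.5, -0.5, 0, 0.4, -1.2, 0, -1],
  [-1.5, -0.5, 0, 0.4, -1.2, 0, -1],
  [-1.5, -0.5, 0, 0.4, -1.2, 0, -1],
  [-1.5, -0.5, 0, 0.4, -1.2, 0, -1],
  [-1.5, -0.5, 0, 0.4, -1.2, 0, -1],
])

```text
time_s: 31.73
position: [0.5414, 0.3058, 0.2162]
ee_rot: [-2.555, 0.002, -1.23]
contact_force: [-0.1, -0.6, -3.6]
grip_width: 0.323
```

```bash
python3 pour2.py 12
```

```text
31.7333 [0.5414 0.3058 0.2162] alpha 0.5867 0.32275600043971164
lip [0.503362   0.29234104]
```

View pics/q12.png

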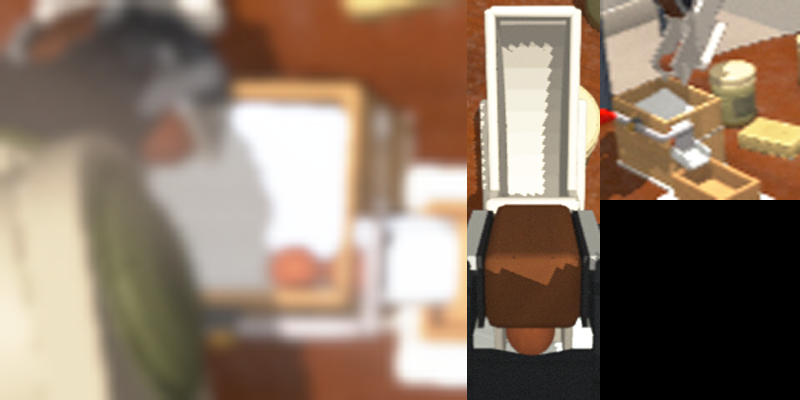

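drive_tool([
  [-0.6, -0.2, 0, 0.15, -0.4, 0, -1],
  [-1, -0.4, 0, 0.3, -0.8, 0, -1],
  [-1.5, -0.5, 0, 0.4, -1.2, 0, -1],
  [-1.5, -0.5, 0, 0.4, -1.2, 0, -1],
  [-1.5, -0.5, 0, 0.4, -1.2, 0, -1],
  [-1.5, -0.5, 0, 0.4, -1.2, 0, -1],
  [-1.5, -0.5, 0, 0.4, -1.2, 0, -1],
])

```text
time_s: 32.47
position: [0.5399, 0.3053, 0.2162]
ee_rot: [-2.533, 0.002, -1.23]
contact_force: [0.2, 0.1, -2.5]
grip_width: 0.317
```

```bash
python3 pour2.py 13
```

```text
32.4667 [0.5399 0.3053 0.2162] alpha 0.6088 0.3171027963056101
lip [0.50355436 0.29242407]
```

View pics/q13.png

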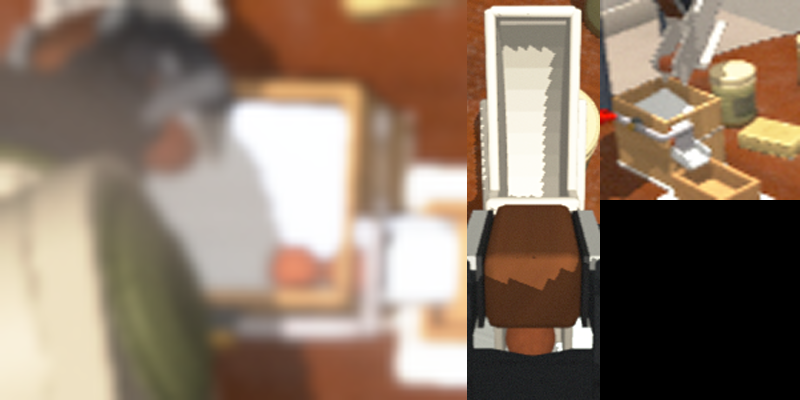

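drive_tool([
  [-0.6, -0.2, 0, 0.15, -0.4, 0, -1],
  [-1, -0.4, 0, 0.3, -0.8, 0, -1],
  [-1.6, -0.6, 0, 0.4, -1.2, 0, -1],
  [-1.6, -0.6, 0, 0.4, -1.2, 0, -1],
  [-1.6, -0.6, 0, 0.4, -1.2, 0, -1],
  [-1.6, -0.6, 0, 0.4, -1.2, 0, -1],
  [-1.6, -0.6, 0, 0.4, -1.2, 0, -1],
])

```text
time_s: 33.2
position: [0.5384, 0.3047, 0.2163]
ee_rot: [-2.511, 0.001, -1.23]
contact_force: [-0.5, 0.1, -2.6]
grip_width: 0.317
```

```bash
python3 pour2.py 14
```

```text
33.2 [0.5384 0.3047 0.2163] alpha 0.6311 0.3167173140513333
lip [0.5037066 0.2924558]
```

View pics/q14.png

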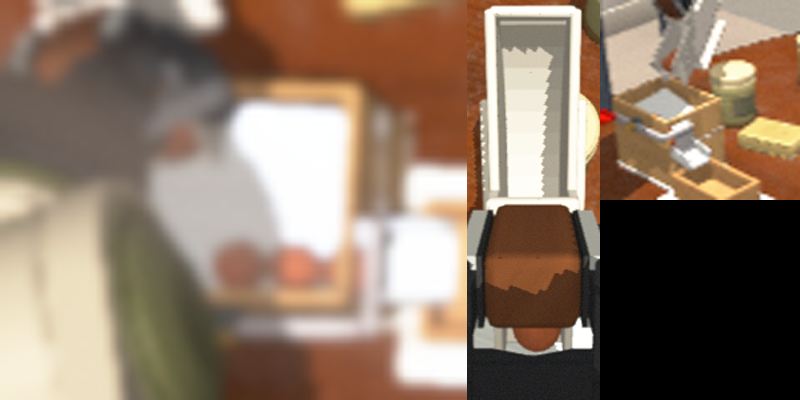

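drive_tool([
  [2, 0.7, 0, -0.5, 1.5, 0, -1],
  [5, 1.7, 0, -1.3, 3.8, 0, -1],
  [9, 3, 0, -2.3, 6.7, 0, -1],
  [13, 4.5, 0, -3.5, 10, 0, -1],
  [17, 6, 0, -4.7, 13.5, 0, -1],
  [21, 7.5, 0, -6, 17, 0, -1],
  [25, 9, 0, -7.2, 20.5, 0, -1],
  [28, 10, 0, -8.1, 23.3, 0, -1],
])

```text
time_s: 34.02
position: [0.5671, 0.3149, 0.2165]
ee_rot: [-2.943, 0.004, -1.231]
contact_force: [-0.2, 0.5, -1.7]
grip_width: 0.317
```

drive_tool([
  [2, 0.7, 0, -0.8, 2.3, 0, -1],
  [4, 1.4, 0, -1.7, 4.9, 0, -1],
  [6.5, 2.2, 0, -2.6, 7.5, 0, -1],
  [9, 3, 0, -3.4, 9.8, 0, -1],
  [10.5, 3.6, 0, -4.1, 11.8, 0, -1],
  [11.5, 4, 0, -4.6, 13.3, 0, -1],
  [11.5, 4, 2, -4.6, 13.3, 0, -1],
  [11.5, 4, 5, -4.6, 13.3, 0, -1],
])

```text
time_s: 34.68
position: [0.5788, 0.319, 0.221]
ee_rot: [3.095, 0.006, -1.232]
contact_force: [0.2, 0.1, -2.1]
grip_width: 0.315
```

```bash
python3 pour2.py 15; python3 -c "
from h import *
save('wrist','w15b')"; python3 car.py
```

```text
34.6833 [0.5788 0.319  0.221 ] alpha -0.0469 0.3153368371203793
lip [0.5043881  0.29270421]
34.8833 [0.578389   0.31892366 0.2219988 ] [ 3.09572132  0.00551024 -1.23191531] 0.3165771389402981
```

View pics/q15.png

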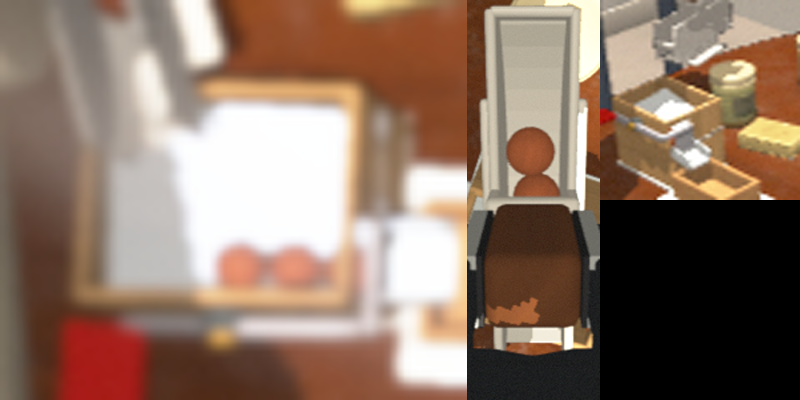

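View pics/w15b.png

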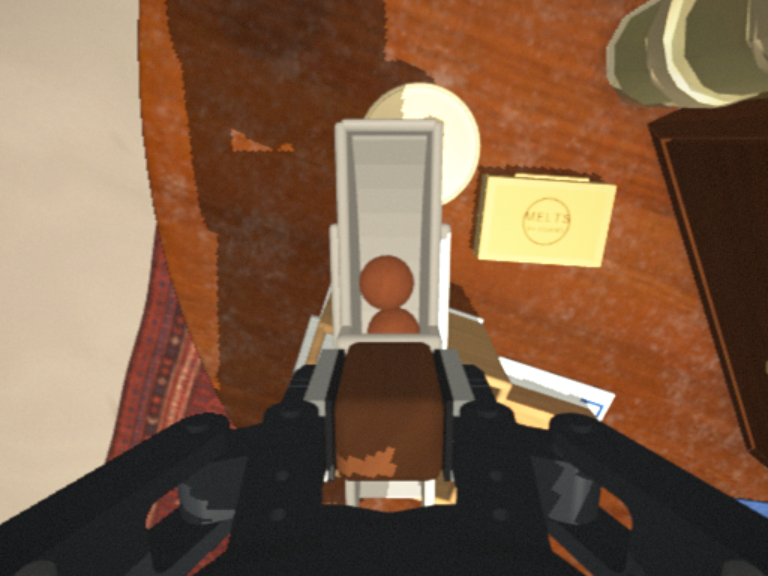

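drive_tool([
  [-3, -4, 0, 0, 0, 0, -1],
  [-10, -14, 0, 0, 0, 0, -1],
  [-20, -28, 0, 0, 0, 0, -1],
  [-32, -45, 0, 0, 0, 0, -1],
  [-45, -63, 0, 0, 0, 0, -1],
  [-58, -81, 0, 0, 0, 0, -1],
  [-69, -97, 0, 0, 0, 0, -1],
  [-77, -109, 0, 0, 0, 0, -1],
])

```text
time_s: 35.55
position: [0.4999, 0.2086, 0.2224]
ee_rot: [3.096, 0.005, -1.232]
contact_force: [0.5, -0.4, -3.0]
grip_width: 0.321
```

drive_tool([
  [-8, -9, 0, 0, 0, 0, -1],
  [-19, -21, 0, 0, 0, 0, -1],
  [-31, -35, 0, 0, 0, 0, -1],
  [-44, -51, -2, 0, 0, 0, -1],
  [-56, -67, -4, 0, 0, 0, -1],
  [-67, -83, -6, 0, 0, 0, -1],
  [-76, -98, -8, 0, 0, 0, -1],
  [-83, -110, -9, 0, 0, 0, -1],
])

```text
time_s: 36.22
position: [0.4155, 0.0977, 0.2134]
ee_rot: [3.096, 0.005, -1.233]
contact_force: [0.6, 0.2, -3.3]
grip_width: 0.321
```

drive_tool([
  [-8, -8, 0, 0, 0, 0, -1],
  [-18, -20, -1, 0, 0, 0, -1],
  [-30, -34, -2, 0, 0, 0, -1],
  [-42, -50, -4, 0, 0, 0, -1],
  [-53, -67, -6, 0, 0, 0, -1],
  [-62, -84, -8, 0, 0, 0, -1],
  [-69, -100, -9, 0, 0, 0, -1],
  [-73, -113, -10, 0, 0, 0, -1],
])

```text
time_s: 36.88
position: [0.3412, -0.016, 0.2036]
ee_rot: [3.097, 0.004, -1.233]
contact_force: [-0.0, -0.6, -1.8]
grip_width: 0.316
```

drive_tool([
  [0, -9, 0, 0, 0, 0, -1],
  [0, -22, 0, 0, 0, 0, -1],
  [0, -38, 0, 0, 0, 0, -1],
  [3, -54, 0, 0, 0, 0, -1],
  [8, -70, 0, 0, 0, 0, -1],
  [15, -86, 0, 0, 0, 0, -1],
  [23, -101, 0, 0, 0, 0, -1],
  [30, -113, 0, 0, 0, 0, -1],
])

```text
time_s: 37.55
position: [0.3712, -0.13, 0.2038]
ee_rot: [3.098, 0.003, -1.234]
contact_force: [0.1, 0.2, -2.3]
grip_width: 0.315
```

```bash
python3 pour2.py 16
```

```text
37.55 [ 0.3712 -0.13    0.2038] alpha -0.0436 0.3145854189952427
lip [ 0.2968461  -0.15619613]
```

View pics/q16.png

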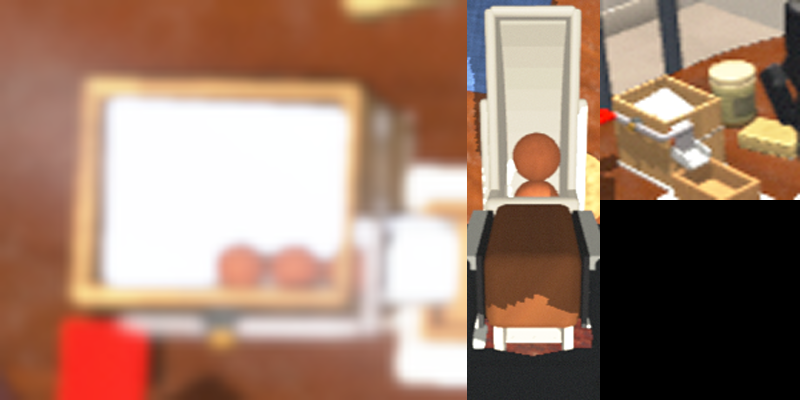

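drive_tool([
  [4, -7, 0, 0, 0, 0, -1],
  [11, -19, 0, 0, 0, 0, -1],
  [20, -34, 0, 0, 0, 0, -1],
  [30, -51, 0, 0, 0, 0, -1],
  [40, -68, 0, 0, 0, 0, -1],
  [50, -85, 0, 0, 0, 0, -1],
  [60, -101, 0, 0, 0, 0, -1],
  [67, -113, 0, 0, 0, 0, -1],
])

```text
time_s: 38.37
position: [0.4391, -0.244, 0.2033]
ee_rot: [3.097, 0.003, -1.234]
contact_force: [-0.2, 0.0, -1.9]
grip_width: 0.322
```

drive_tool([
  [6, -10, 0, 0, 0, 0, -1],
  [14, -23, 0, 0, 0, 0, -1],
  [24, -39, 0, 0, 0, 0, -1],
  [34, -56, 0, 0, 0, 0, -1],
  [44, -73, 0, 0, 0, 0, -1],
  [54, -90, 0, 0, 0, 0, -1],
  [62, -105, 0, 0, 0, 0, -1],
  [68, -116, 0, 0, 0, 0, -1],
])

```text
time_s: 39.03
position: [0.5078, -0.3618, 0.2027]
ee_rot: [3.097, 0.003, -1.234]
contact_force: [-0.8, 0.7, -3.4]
grip_width: 0.319
```

drive_tool([
  [4, -6, -4, 0.3, -0.8, 0, -1],
  [9, -13, -10, 0.6, -1.7, 0, -1],
  [12, -16, -20, 0.8, -2.3, 0, -1],
  [13, -18, -30, 0.8, -2.3, 0, -1],
  [13, -18, -40, 0.8, -2.3, 0, -1],
  [13, -18, -50, 0.8, -2.3, 0, -1],
  [13, -18, -56, 0.8, -2.3, 0, -1],
  [13, -18, -60, 0.8, -2.3, 0, -1],
])

```text
time_s: 39.7
position: [0.5206, -0.3791, 0.1415]
ee_rot: [3.139, 0.005, -1.233]
contact_force: [0.7, 0.9, -1.7]
grip_width: 0.316
```

```bash
python3 pour2.py 17; python3 -c "
from h import *
save('wrist','w17');save('top','t17');save('scene','s17')
for c in('top','scene','wrist'):
  for t in('cup','cup_grip','coaster'): spot(c,t,2)"
```

```text
39.7 [ 0.5206 -0.3791  0.1415] alpha -0.0024 0.3160644530408623
lip [ 0.44784284 -0.40478408]
top cup [0.4607 0.2833 0.0827] 0.71
top cup [ 0.5202 -0.3782  0.052 ] 0.62
top cup_grip [ 0.5193 -0.383   0.1603] 0.73
top cup_grip [0.4657 0.1665 0.002 ] 0.49
top coaster [ 5.197e-01 -3.831e-01 -5.000e-04] 0.47
top coaster [ 6.343e-01  2.206e-01 -4.000e-04] 0.43
scene cup [ 0.5224 -0.3793  0.0535] 0.8
scene cup_grip [ 0.5189 -0.3838  0.1607] 0.7
scene coaster [ 0.324  -0.1795 -0.0009] 0.85
scene coaster [ 3.563e-01 -2.773e-01 -1.000e-04] 0.76
wrist cup [ 0.5177 -0.3822  0.0555] 0.88
wrist cup_grip [ 0.5179 -0.3795  0.1587] 0.73
wrist cup_grip [ 0.5187 -0.3823  0.0801] 0.32
wrist coaster [ 0.3593 -0.2821 -0.0028] 0.7
wrist coaster [ 0.3197 -0.1839  0.0042] 0.59
```

View pics/w17.png

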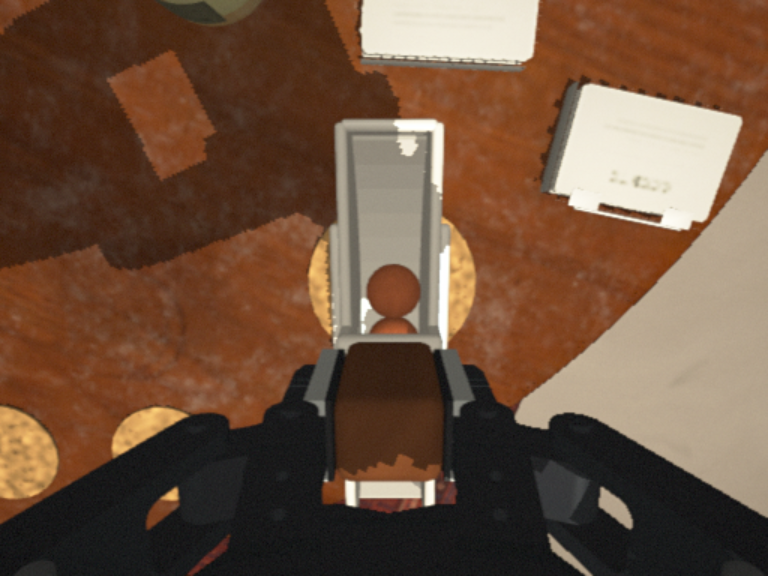

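drive_tool([
  [-1, -1, -7, 0, 0, 0, -1],
  [-2, -1.5, -16, 0, 0, 0, -1],
  [-2.5, -2, -25, 0, 0, 0, -1],
  [-2.5, -2, -33, 0, 0, 0, -1],
  [-2.5, -2, -39, 0, 0, 0, -1],
  [-2.5, -2, -43, 0, 0, 0, -1],
  [-2.5, -2, -46, 0, 0, 0, -1],
  [-2.5, -2, -46, 0, 0, 0, -1],
])

```text
time_s: 41.12
position: [0.5182, -0.3816, 0.096]
ee_rot: [3.14, 0.004, -1.234]
contact_force: [0.1, -0.2, -3.1]
grip_width: 0.318
```

```bash
python3 pour2.py 18; python3 -c "
from h import *
save('wrist','w18');
for c in('top','scene','wrist'):
  grab_frame(c)
  for t in('cup','coaster'): spot(c,t,2)"
python3 - <<'E'
import sys;sys.path.insert(0,'.')
from ov import *
ov('scene',(.517,-.382),.335,'ov18',(300,190,400,265),z0=.008,sc=8,coast=(.517,-.382))
E
```

```text
41.1167 [ 0.5182 -0.3816  0.096 ] alpha -0.0021 0.31783897739594824
lip [ 0.44552    -0.40726707]
top cup [0.4115 0.3421 0.0877] 0.67
top cup [ 0.5201 -0.3803  0.0052] 0.58
top coaster [ 5.151e-01 -3.810e-01 -5.000e-04] 0.48
scene cup [ 0.5195 -0.3817  0.0086] 0.72
scene cup [0.466  0.1652 0.0041] 0.53
scene coaster [ 0.3579 -0.2789 -0.0019] 0.67
scene coaster [ 0.5198 -0.3818 -0.005 ] 0.55
wrist cup [ 0.5164 -0.3863  0.0126] 0.81
```

View pics/ov18.png

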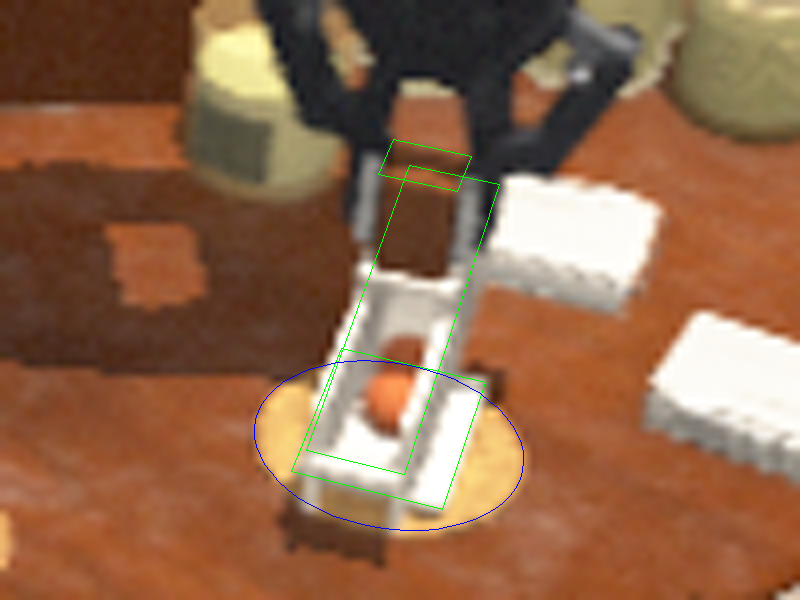

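View pics/w18.png

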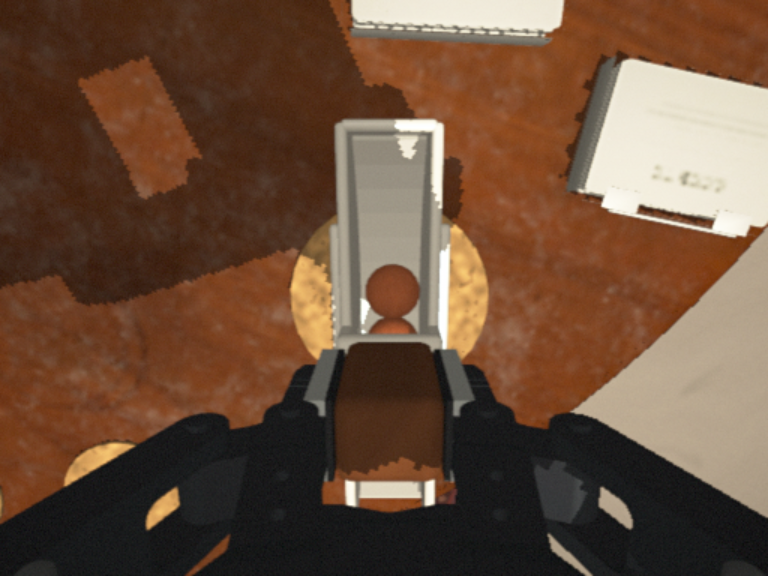

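drive_tool([
  [0, 0, -2, 0, 0, 0, -1],
  [0, 0, -4, 0, 0, 0, -1],
  [0, 0, -5.5, 0, 0, 0, -1],
  [0, 0, -5.5, 0, 0, 0, -1],
  [0, 0, -5.5, 0, 0, 0, -1],
])

```text
time_s: 42.23
position: [0.5183, -0.3817, 0.0913]
ee_rot: [3.14, 0.003, -1.234]
contact_force: [-0.9, -0.2, 0.6]
grip_width: 0.324
```

drive_tool([
  [0, 0, -0.3, 0, 0, 0, -0.6],
  [0, 0, -0.3, 0, 0, 0, -0.3],
  [0, 0, 0, 0, 0, 0, 0],
  [0, 0, 0, 0, 0, 0, 0.4],
  [0, 0, 0, 0, 0, 0, 0.7],
  [0, 0, 0, 0, 0, 0, 0.7],
  [0, 0, 5, 0, 0, 0, 0.7],
  [0, 0, 15, 0, 0, 0, 0.7],
])

```text
time_s: 42.9
position: [0.5179, -0.3814, 0.1058]
ee_rot: [3.139, 0.005, -1.234]
contact_force: [0.0, 0.5, -1.0]
grip_width: 0.852
```

drive_tool([
  [0, 0, 15, 0, 0, 0, 0.7],
  [0, 0, 40, 0, 0, 0, 0.7],
  [0, 0, 70, 0, 0, 0, 0.7],
  [-10, 15, 100, 0, 0, 3, 0.7],
  [-30, 45, 115, 0, 0, 8, 0.7],
  [-50, 75, 120, 0, 0, 13, 0.7],
  [-70, 105, 120, 0, 0, 18, 0.7],
  [-90, 130, 120, 0, 0, 22, 0.7],
])

```text
time_s: 43.57
position: [0.427, -0.2496, 0.2273]
ee_rot: [3.139, 0.003, -0.845]
contact_force: [-0.4, 0.1, 0.3]
grip_width: 0.846
```

```bash
python3 car.py; python3 - <<'E'
from ov import *
save('top','t19');save('wrist','w19')
ov('top',(.517,-.382),.335,'ov19',(340,150,400,225),z0=.004,sc=8,coast=(.517,-.382))
for c in('top','scene','wrist'):
  grab_frame(c)
  for t in('cup','coaster','carton'): spot(c,t,2)
E
```

```text
43.5667 [ 0.42696453 -0.24956088  0.227261  ] [ 3.13937281e+00  3.11736338e-03 -8.44910168e-01] 0.8457341240496296
top cup [ 0.421  -0.0685 -0.0014] 0.6
top cup [0.4622 0.2607 0.0708] 0.17
top coaster [ 0.327  -0.184   0.0014] 0.47
top carton [ 0.4692  0.1672 -0.0007] 0.85
scene cup [ 0.5194 -0.3813  0.0043] 0.71
scene cup [ 6.503e-01 -2.408e-01  5.000e-04] 0.5
scene coaster [ 5.143e-01 -3.821e-01 -2.000e-04] 0.77
scene coaster [ 0.3217 -0.1832 -0.003 ] 0.71
scene carton [0.4652 0.1656 0.0029] 0.73
wrist cup [ 0.518  -0.3823  0.0042] 0.84
wrist coaster [ 0.354  -0.2784 -0.0006] 0.9
wrist coaster [ 0.3213 -0.184   0.0032] 0.57
```

View pics/ov19.png

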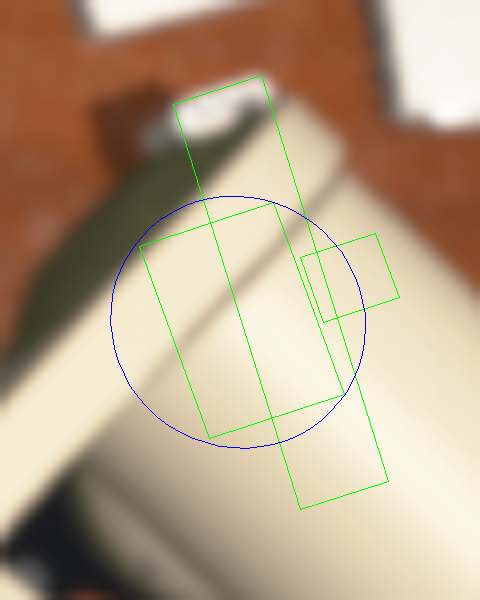

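View pics/t19.png

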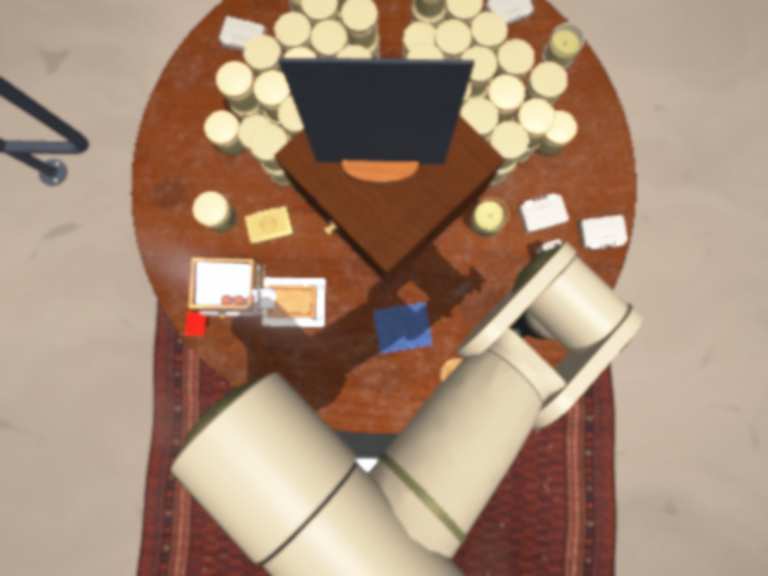

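View pics/w19.png

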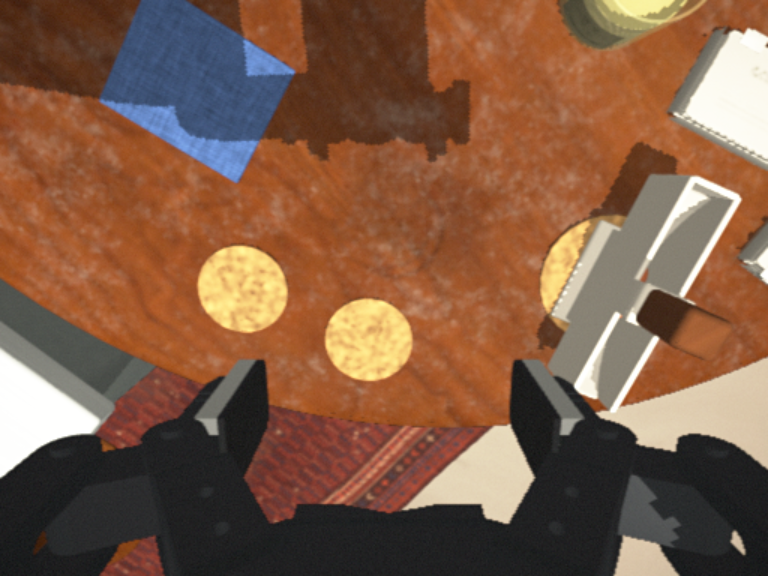

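drive_tool([
  [-10, 20, 0, 0, 0, -2, -1],
  [-25, 50, 0, 0, 0, -5, -1],
  [-40, 85, 0, 0, 0, -10, -1],
  [-55, 120, 0, 0, 0, -15, -1],
  [-65, 158, 0, 0, 0, -20, -1],
  [-70, 196, 0, 0, 0, -25, -1],
  [-70, 234, 0, 0, 0, -30, -1],
  [-70, 270, 0, 0, 0, -35, -1],
])

```text
time_s: 44.98
position: [0.3574, 0.0187, 0.226]
ee_rot: [3.14, 0.005, -1.462]
contact_force: [1.1, -1.0, 0.6]
grip_width: 0.004
```

drive_tool([
  [0, 35, 0, 0, 0, -3, -1],
  [0, 75, 0, 0, 0, -6, -1],
  [5, 115, 0, 0, 0, -6, -1],
  [10, 155, 0, 0, 0, -6, -1],
  [18, 195, 0, 0, 0, -6, -1],
  [28, 235, 0, 0, 0, -6, -1],
  [40, 270, -15, 0, 0, -6, -1],
  [47, 305, -30, 0, 0, -6, -1],
])

```text
time_s: 45.65
position: [0.4052, 0.3262, 0.196]
ee_rot: [-3.141, 0.006, -1.566]
contact_force: [0.9, -0.8, 0.3]
grip_width: 0.004
```

```bash
python3 car.py; python3 -c "
from h import *
save('wrist','w20');save('top','t20')
for c in('top','wrist'):
  for t in('lever_paddle','carton','hopper_mouth'): spot(c,t,2)"
```

```text
45.65 [0.40518846 0.32618287 0.19602018] [-3.14101547  0.00611864 -1.56609819] 0.0035974017965577838
top lever_paddle [0.4102 0.3415 0.0905] 0.67
top carton [0.4678 0.1662 0.0014] 0.71
top hopper_mouth [0.4937 0.2892 0.1036] 0.78
wrist lever_paddle [0.4119 0.3449 0.0865] 0.83
wrist carton [0.4663 0.1633 0.0009] 0.59
wrist hopper_mouth [0.4953 0.2913 0.1022] 0.95
```

View pics/w20.png

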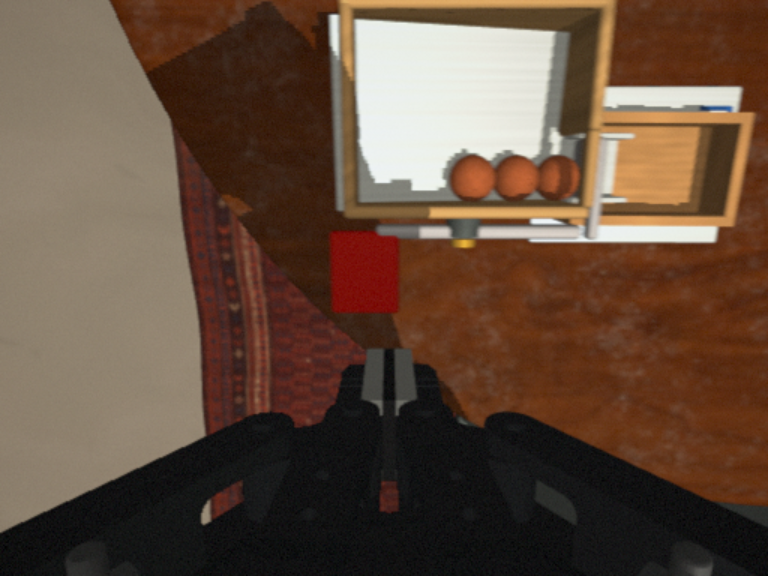

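View pics/t20.png

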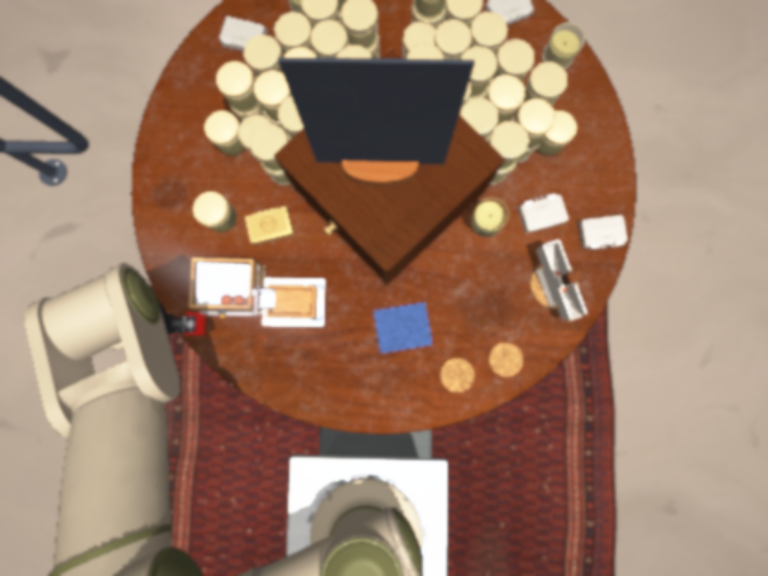

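drive_tool([
  [2, 17, -25, 0, 0, 0, -1],
  [2, 17, -55, 0, 0, 0, -1],
  [2, 17, -80, 0, 0, 0, -1],
  [2, 17, -95, 0, 0, 0, -1],
  [2, 16, -103, 0, 0, 0, -1],
  [2, 15, -110, 0, 0, 0, -1],
  [2, 15, -117, 0, 0, 0, -1],
  [2, 15, -124, 0, 0, 0, -1],
])

```text
time_s: 46.72
position: [0.4073, 0.3375, 0.0739]
ee_rot: [-3.14, 0.006, -1.568]
contact_force: [-0.7, -3.5, 5.7]
grip_width: 0.003
```

drive_tool([
  [0, 0, -3, 0, 0, 0, -1],
  [0, 0, -6, 0, 0, 0, -1],
  [0, 0, -9, 0, 0, 0, -1],
  [0, 0, -9, 0, 0, 0, -1],
])

```text
time_s: 47.05
position: [0.4083, 0.3376, 0.0664]
ee_rot: [-3.137, 0.007, -1.569]
contact_force: [-1.3, -1.9, 9.4]
grip_width: -0.001
```

drive_tool([
  [0, 0, -3, 0, 0, 0, -1],
  [0, 0, -5, 0, 0, 0, -1],
  [0, 0, -6, 0, 0, 0, -1],
  [0, 0, -6, 0, 0, 0, -1],
  [0, 0, -6, 0, 0, 0, -1],
  [0, 0, -6, 0, 0, 0, -1],
  [0, 0, -6, 0, 0, 0, -1],
  [0, 0, -6, 0, 0, 0, -1],
])

```text
time_s: 47.72
position: [0.4088, 0.3376, 0.065]
ee_rot: [-3.132, 0.009, -1.568]
contact_force: [-12.0, -7.4, 40.0]
grip_width: -0.005
```

```bash
python3 car.py; python3 -c "
from h import *
save('wrist','w21');save('top','t21')"
```

```text
47.7167 [0.40881409 0.33762434 0.06498937] [-3.13233777  0.0087508  -1.56835954] -0.0050955525857489465
```

View pics/w21.png

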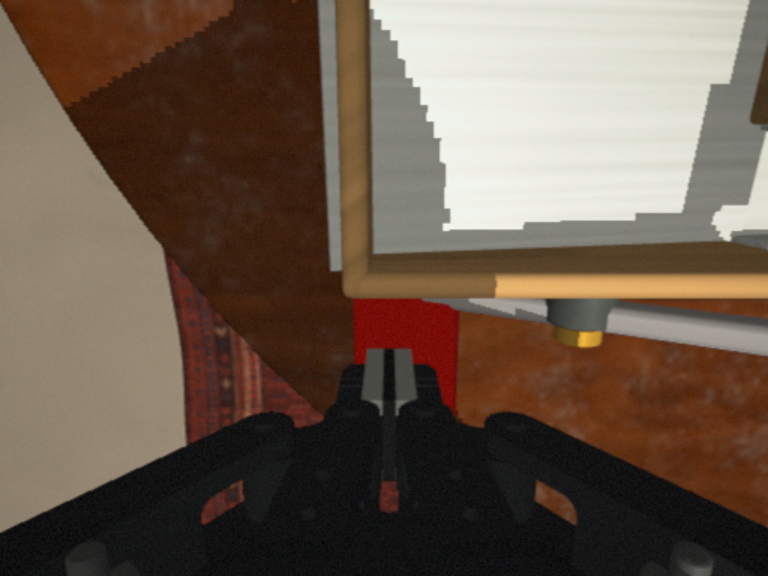

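drive_tool([
  [0, 0, -1, 0, 0, 0, -1],
  [0, 0, -1, 0, 0, 0, -1],
  [0, 0, -1, 0, 0, 0, -1],
  [0, 0, -1, 0, 0, 0, -1],
  [0, 0, -1, 0, 0, 0, -1],
  [0, 0, -1, 0, 0, 0, -1],
  [0, 0, -1, 0, 0, 0, -1],
  [0, 0, -1, 0, 0, 0, -1],
])

```text
time_s: 48.48
position: [0.4094, 0.338, 0.066]
ee_rot: [-3.129, 0.011, -1.568]
contact_force: [-3.9, -0.2, 13.2]
grip_width: 0.001
```

drive_tool([
  [0, 0, -1, 0, 0, 0, -1],
  [0, 0, -1, 0, 0, 0, -1],
  [0, 0, -1, 0, 0, 0, -1],
  [0, 0, -1, 0, 0, 0, -1],
  [0, 0, -1, 0, 0, 0, -1],
  [0, 0, -1, 0, 0, 0, -1],
  [0, 0, -1, 0, 0, 0, -1],
  [0, 0, -1, 0, 0, 0, -1],
])

```text
time_s: 49.15
position: [0.4097, 0.3382, 0.0663]
ee_rot: [-3.128, 0.012, -1.569]
contact_force: [-3.2, -0.9, 5.6]
grip_width: -0.002
```

```bash
python3 car.py; python3 -c "
from h import *
f=save('top','t22')
cv2.imwrite('pics/t22c.png',cv2.resize(f['pixels'][160:225,115:225,::-1],None,fx=7,fy=7,interpolation=cv2.INTER_CUBIC))"
```

```text
49.15 [0.40967862 0.33823299 0.06628869] [-3.12787127  0.01171029 -1.56863802] -0.00201887535445573
```

View pics/t22c.png

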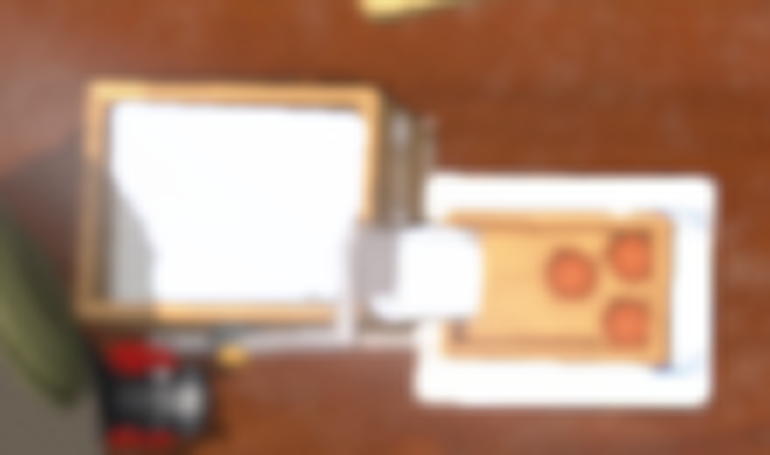

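drive_tool([
  [0, 0, 15, 0, 0, 0, -1],
  [0, 0, 40, 0, 0, 0, -1],
  [0, 0, 75, 0, 0, 0, -1],
  [0, 0, 110, 0, 0, 5, -1],
  [0, -15, 140, 0, 0, 12, -1],
  [0, -45, 150, 0, 0, 19, 0],
  [0, -80, 150, 0, 0, 26, 1],
  [10, -115, 150, 0, 0, 33, 1],
])

```text
time_s: 49.87
position: [0.4179, 0.2266, 0.218]
ee_rot: [-3.125, 0.01, -1.004]
contact_force: [1.0, -0.1, 0.3]
grip_width: 0.417
```

drive_tool([
  [5, -30, 0, 0, 0, 7, 1],
  [12, -65, 0, 0, 0, 14, 1],
  [20, -95, 0, 0, 0, 21, 1],
  [30, -115, 0, 0, 0, 28, 1],
  [40, -125, 0, 0, 0, 35, 1],
  [45, -125, 0, 0, 0, 42, 1],
  [48, -125, 0, 0, 0, 49, 1],
  [48, -125, 0, 0, 0, 56, 1],
])

```text
time_s: 50.53
position: [0.4668, 0.1009, 0.2186]
ee_rot: [-3.125, 0.009, -0.044]
contact_force: [-0.4, -0.6, -0.5]
grip_width: 1.0
```

```bash
python3 car.py; python3 -c "
from h import *
save('wrist','w23');save('top','t23')
for c in('top','wrist'):
  for t in('lever_paddle','carton','carton_in'): spot(c,t,2)"
```

```text
50.5333 [0.46676739 0.10093908 0.21856044] [-3.12484223  0.00850064 -0.04369719] 0.9999699802738555
top lever_paddle [0.4121 0.3413 0.0894] 0.81
top carton [ 0.4671  0.1688 -0.0005] 0.53
top carton [0.4682 0.1618 0.0243] 0.25
top carton_in [0.4707 0.1649 0.0216] 0.59
wrist carton [0.4664 0.1666 0.0005] 0.78
wrist carton [0.4667 0.1617 0.0233] 0.19
wrist carton_in [0.4686 0.1645 0.023 ] 0.56
```

View pics/w23.png

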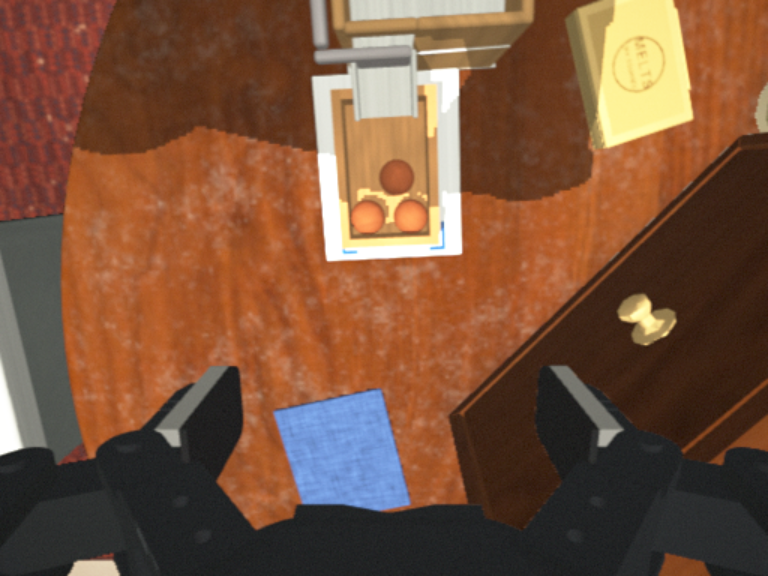

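View pics/t23.png

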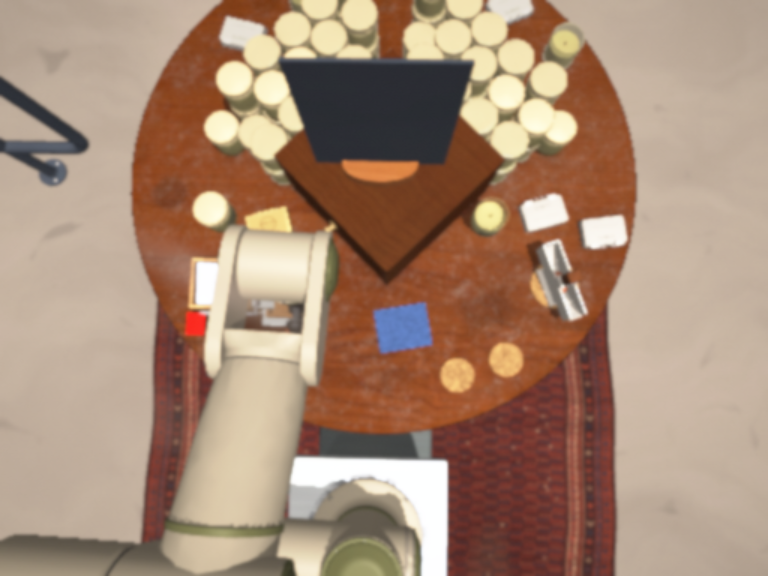

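drive_tool([
  [0, 20, -30, -0.9, -0.5, 1.4, 1],
  [0, 40, -65, -0.9, -0.5, 1.4, 1],
  [0, 40, -100, -0.9, -0.5, 1.4, 1],
  [0, 40, -135, -0.9, -0.5, 1.4, 1],
  [0, 40, -165, -0.9, -0.5, 1.4, 1],
  [0, 40, -185, -0.9, -0.5, 1.4, 1],
  [0, 40, -195, -0.9, -0.5, 1.4, 1],
  [0, 40, -200, -0.9, -0.5, 1.4, 1],
])

```text
time_s: 51.6
position: [0.4652, 0.1417, 0.0166]
ee_rot: [-3.14, 0.003, -0.027]
contact_force: [-0.5, -0.2, 0.1]
grip_width: 1.002
```

```bash
python3 car.py; python3 -c "
from h import *
save('wrist','w24')"
```

```text
51.6 [0.46524717 0.14169431 0.0166334 ] [-3.14030685  0.00331461 -0.02696026] 1.0015755053183688
```

View pics/w24.png

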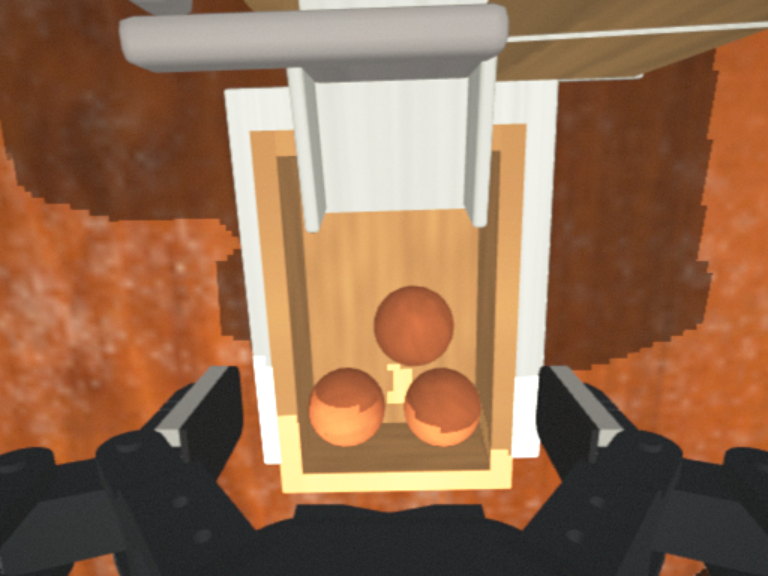

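drive_tool([
  [0.5, 0, 0, 0, 0, 0, 0.7],
  [1, 0, 0, 0, 0, 0, 0.4],
  [1, 0, 0, 0, 0, 0, 0.1],
  [1, 0, 0, 0, 0, 0, 0],
  [1, 0, 0, 0, 0, 0, 0],
  [1, 0, 0, 0, 0, 0, 0],
  [1, 0, 0, 0, 0, 0, 0],
  [1, 0, 0, 0, 0, 0, 0],
])

```text
time_s: 52.32
position: [0.4667, 0.1417, 0.018]
ee_rot: [-3.14, 0.001, -0.027]
contact_force: [-0.2, 0.7, 5.8]
grip_width: 0.758
```

drive_tool([
  [0, 0, 1, 0, 0, 0, 0],
  [0, -2, 2, 0, 0, 0, 0],
  [0, -6, 2.5, 0, 0, 0, 0],
  [0, -12, 2.5, 0, 0, 0, 0],
  [0, -20, 2.5, 0, 0, 0, 0],
  [0, -28, 2.5, 0, 0, 0, 0],
  [0, -34, 2.5, 0, 0, 0, 0],
  [0, -37, 2.5, 0, 0, 0, 0],
])

```text
time_s: 52.98
position: [0.4668, 0.1036, 0.0204]
ee_rot: [-3.14, 0.001, -0.028]
contact_force: [1.5, -0.9, -1.5]
grip_width: 0.756
```

```bash
python3 car.py; python3 -c "
from h import *
save('wrist','w25')"
```

```text
52.9833 [0.46679037 0.10356441 0.0204006 ] [-3.14026547e+00  1.48644936e-03 -2.79953810e-02] 0.7558740384337244
```

View pics/w25.png

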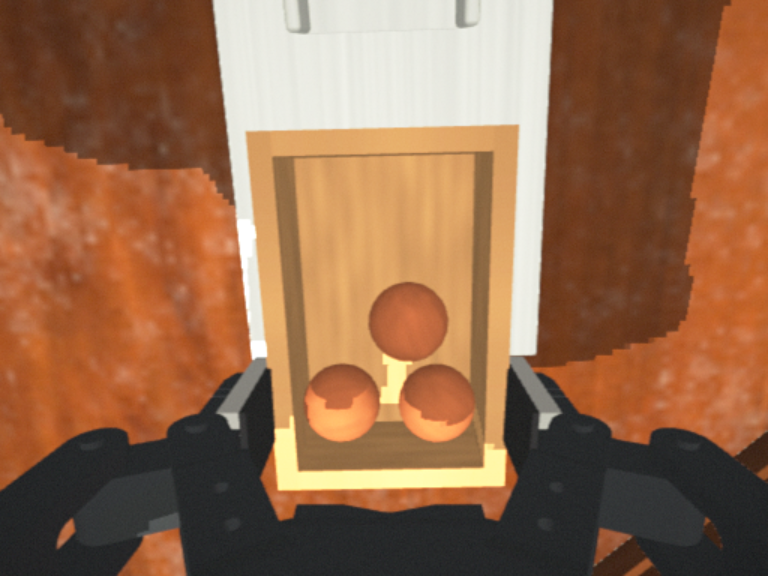

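```bash
python3 - <<'E'
from h import *
f=grab_frame('wrist')
U=lambda x,y,z:unproj(f,x/1.5,y/1.5,z)[:2]
c=np.array([U(*p,.0394) for p in [(247,131),(518,125),(507,487),(277,490)]])
print(np.round(c,4),c.mean(0)); 
d=c[0]+c[1]-c[2]-c[3]; print('carton yaw',np.arctan2(-d[0],d[1]), np.hypot(*d)/2, np.hypot(*(c[1]+c[2]-c[0]-c[3]))/2)
s=state();print(c.mean(0)-s['position'][:2],s['ee_rot'])
E
```

```text
[[0.4349 0.1766]
 [0.4999 0.176 ]
 [0.5006 0.0756]
 [0.4333 0.0765]] [0.46716826 0.12620651]
carton yaw -0.004947153262413634 0.10024274895272438 0.06619680836726279
[0.00035587 0.02216665] [-3.14016268e+00  1.41585149e-03 -2.80103978e-02]
```

drive_tool([
  [0, -5, 2, 0, 0, 0, 0],
  [-3, -12, 8, 0, 0, 0.5, 0],
  [-9, -19, 18, 0, 0, 1, 0],
  [-18, -27, 29, 0, 0, 2, 0],
  [-29, -36, 38, 0, 0, 3, 0],
  [-41, -45, 45, 0, 0, 4, 0],
  [-52, -55, 49, 0, 0, 5, 0],
  [-61, -65, 50, 0, 0, 6, 0],
])

```text
time_s: 53.75
position: [0.4051, 0.0385, 0.0715]
ee_rot: [-3.141, 0.0, 0.078]
contact_force: [0.2, -0.2, -1.5]
grip_width: 0.754
```

drive_tool([
  [-6, -8, 0, 0, 0, 0.5, 0],
  [-12, -19, 0, 0, 0, 1.3, 0],
  [-17, -32, 0, 0, 0, 2.2, 0],
  [-21, -46, 0, 0, 0, 3.2, 0],
  [-23, -60, 0, 0, 0, 4.2, 0],
  [-24, -75, 0, 0, 0, 5.2, 0],
  [-24, -88, 0, 0, 0, 6, 0],
  [-24, -98, 0, 0, 0, 6.5, 0],
])

```text
time_s: 54.42
position: [0.3808, -0.0607, 0.072]
ee_rot: [-3.141, -0.001, 0.193]
contact_force: [0.8, -0.4, -1.6]
grip_width: 0.754
```

```bash
python3 car.py; python3 -c "
from h import *
save('wrist','w26');save('scene','s26')
for c in('wrist','scene'):
  for t in('carton','mat'): spot(c,t,2)"
```

```text
54.4167 [ 0.38084509 -0.06069627  0.07200584] [-3.14125279e+00 -5.18542042e-04  1.92700456e-01] 0.7536556968420605
wrist carton [ 0.3744 -0.0379  0.0532] 0.87
wrist carton [ 0.3869 -0.0289  0.0727] 0.32
scene carton [ 0.3749 -0.0384  0.0602] 0.98
scene carton [0.4918 0.2871 0.1014] 0.46
scene mat [ 0.4204 -0.0658 -0.0031] 0.77
```

View pics/w26.png

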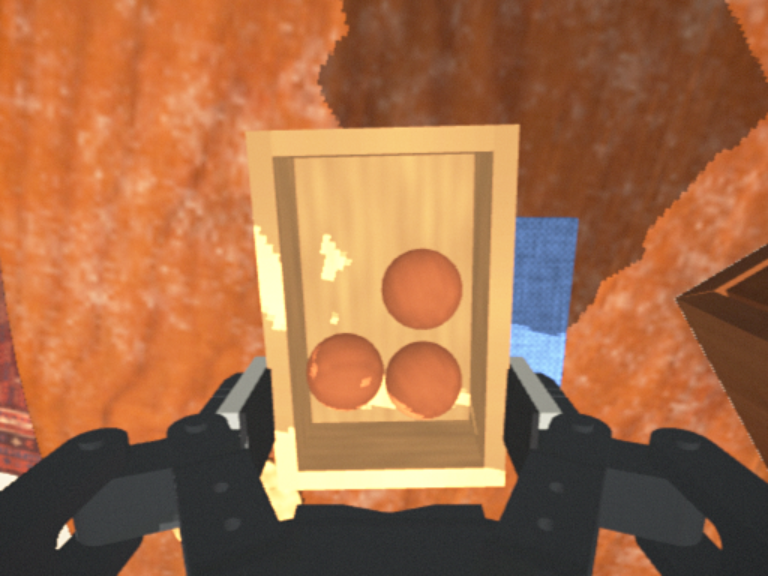

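drive_tool([
  [3, -2, 0, 0, 0, -0.2, 0],
  [9, -6, 0, 0, 0, -0.5, 0],
  [17, -11, 0, 0, 0, -0.8, 0],
  [26, -17, -2, 0, 0, -1.2, 0],
  [34, -22, -8, 0, 0, -1.5, 0],
  [39, -25, -16, 0, 0, -1.5, 0],
  [41.5, -26.5, -25, 0, 0, -1.5, 0],
  [41.5, -26.5, -32, 0, 0, -1.5, 0],
])

```text
time_s: 55.38
position: [0.4225, -0.0857, 0.0382]
ee_rot: [-3.14, 0.001, 0.166]
contact_force: [0.7, -0.0, -2.7]
grip_width: 0.752
```

drive_tool([
  [0, 0, -5, 0, 0, 0, 0],
  [0, 0, -10, 0, 0, 0, 0],
  [0, 0, -14, 0, 0, 0, 0],
  [0, 0, -17, 0, 0, 0, 0],
  [0, 0, -17, 0, 0, 0, 0],
  [0, 0, -17, 0, 0, 0, 0],
])

```text
time_s: 55.88
position: [0.4225, -0.0857, 0.0212]
ee_rot: [-3.14, 0.001, 0.166]
contact_force: [0.1, -0.9, -2.2]
grip_width: 0.758
```

```bash
python3 car.py; python3 -c "
from h import *
f=save('wrist','w27')
U=lambda x,y,z:unproj(f,x/1.5,y/1.5,z)[:2]
c=np.array([U(*p,state()['position'][2]+.019) for p in [(247,131),(518,125),(507,487),(277,490)]]);print(c.mean(0))
grab_frame('scene')
for c in('wrist','scene'):
  for t in('carton','mat'): spot(c,t,2)"
```

```text
55.8833 [ 0.42248173 -0.08566286  0.02122151] [-3.13977991e+00  1.03259054e-03  1.66009980e-01] 0.7581224271643078
[ 0.41834844 -0.06330514]
wrist carton [ 0.4183 -0.0663  0.0014] 0.79
scene carton [ 0.418  -0.0624  0.0055] 0.57
scene mat [ 0.419  -0.0624 -0.0036] 0.48
```

View pics/w27.png

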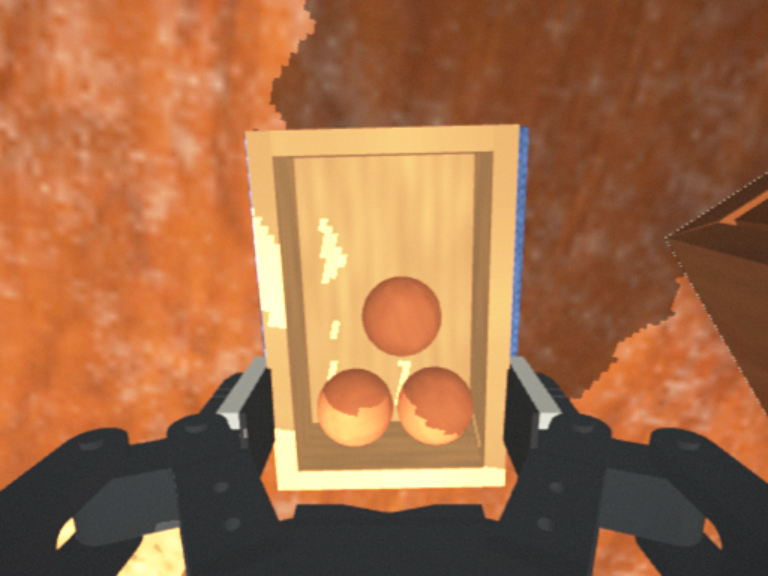

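drive_tool([
  [0.5, -1, -1, 0, 0, 0, 0],
  [1, -1.5, -2, 0, 0, 0, 0],
  [1, -1.5, -3.2, 0, 0, 0, 0],
  [1, -1.5, -3.2, 0, 0, 0, 0.3],
  [1, -1.5, -3.2, 0, 0, 0, 0.7],
  [1, -1.5, -2, 0, 0, 0, 1],
  [1, -1.5, 0, 0, 0, 0, 1],
  [1, -1.5, 8, 0, 0, 0, 1],
])

```text
time_s: 56.85
position: [0.4232, -0.087, 0.0292]
ee_rot: [-3.139, 0.002, 0.166]
contact_force: [-0.3, 0.3, 0.1]
grip_width: 0.995
```

drive_tool([
  [0, 0, 15, 0, 0, 0, 1],
  [0, 0, 40, 0, 0, 0, 1],
  [0, 0, 75, 0, 0, 0, 1],
  [-5, -5, 110, 0, 0, 0, 1],
  [-20, -25, 140, 0, 0, 0, 1],
  [-40, -60, 170, 0, 0, 0, 1],
  [-50, -90, 200, 0, 0, 0, 1],
  [-60, -110, 220, 0, 0, 0, 1],
])

```text
time_s: 57.52
position: [0.362, -0.1977, 0.2516]
ee_rot: [-3.14, 0.001, 0.166]
contact_force: [1.4, 0.2, -0.2]
grip_width: 1.0
```

```bash
python3 car.py; python3 -c "
from h import *
save('wrist','w28');save('scene','s28');save('top','t28')
for c in('wrist','scene'):
  for t in('carton','mat','cup','coaster','lever_paddle'): spot(c,t,2)"
```

```text
57.5167 [ 0.36203017 -0.19769003  0.25157959] [-3.14016952e+00  1.22910057e-03  1.66474138e-01] 1.000114431258112
wrist carton [ 0.4198 -0.0616 -0.0016] 0.6
wrist mat [ 0.4247 -0.0673  0.0208] 0.34
wrist cup [ 0.4204 -0.0626  0.0006] 0.63
wrist cup [ 0.5169 -0.385   0.0045] 0.56
wrist coaster [ 0.3205 -0.1821  0.0044] 0.72
wrist coaster [ 0.3559 -0.2801 -0.0019] 0.7
scene carton [ 0.4195 -0.0647  0.0019] 0.82
scene mat [ 0.4176 -0.0621 -0.0054] 0.65
scene mat [ 0.6345  0.2195 -0.0017] 0.57
scene cup [ 0.52   -0.3806  0.0034] 0.88
scene coaster [ 0.3231 -0.1785 -0.0017] 0.85
scene coaster [ 0.5171 -0.3844 -0.0019] 0.75
scene lever_paddle [0.4179 0.3391 0.0883] 0.54
```

View pics/w28.png

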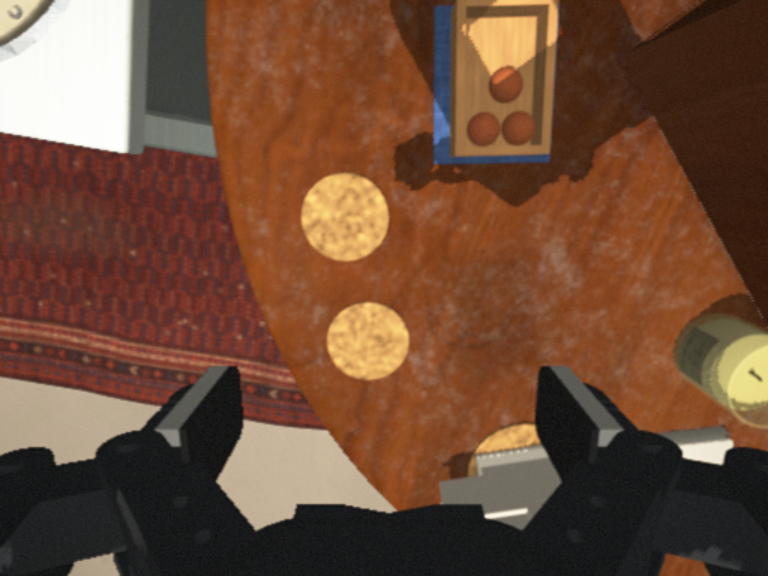

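View pics/s28.png

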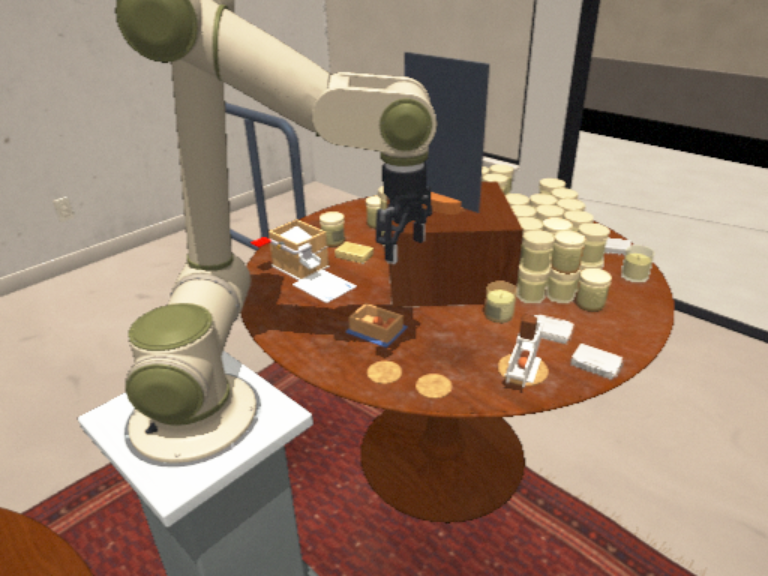

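drive_tool([
  [0, 35, 0, 0, 0, 0, 1],
  [0, 75, 0, 0, 0, 0, 1],
  [0, 115, 0, 0, 0, 0, 1],
  [0, 155, 0, 0, 0, 0, 1],
  [0, 195, 0, 0, 0, 0, 1],
  [0, 235, 0, 0, 0, 0, 1],
  [0, 275, 0, 0, 0, 0, 1],
  [0, 310, 0, 0, 0, 0, 1],
])

```text
time_s: 58.83
position: [0.3626, 0.1158, 0.249]
ee_rot: [-3.138, 0.002, 0.168]
contact_force: [0.7, -0.1, 0.2]
grip_width: 0.999
```

drive_tool([
  [0, 35, 0, 0, 0, 0, 1],
  [0, 75, 0, 0, 0, 0, 1],
  [0, 105, 0, 0, 0, 0, 1],
  [0, 105, 0, 0, 0, 0, 1],
])

```text
time_s: 59.17
position: [0.3619, 0.2249, 0.2487]
ee_rot: [-3.137, 0.002, 0.173]
contact_force: [-0.1, -0.6, -0.9]
grip_width: 0.999
```

```bash
python3 car.py; python3 - <<'E'
from ov import *
f=save('top','t29')
def ovp(boxes,roi,sc,name):
    x0,y0,x1,y1=roi
    j=cv2.resize(f['pixels'][y0:y1,x0:x1,::-1],None,fx=sc,fy=sc,interpolation=cv2.INTER_CUBIC)
    for C,y,hx,hy,z,col in boxes:
        c,s=np.cos(y),np.sin(y);p=[]
        for a,b in((-hx,-hy),(hx,-hy),(hx,hy),(-hx,hy)):
            u,v=proj(f,[C[0]+c*a-s*b,C[1]+s*a+c*b,z]);p.append((int((u-x0+.5)*sc),int((v-y0+.5)*sc)))
        cv2.polylines(j,[np.array(p)],True,col,1)
    cv2.imwrite('pics/%s.png'%name,j)
M=(.4185,-.065)
ovp([(M,.189,.045,.055,.003,(0,255,0)),(M,.189,.033,.05,.037,(0,0,255))],(235,190,305,245),9,'m29')
ov('top',(.517,-.382),.335,'ov29',(340,150,400,225),z0=.004,sc=8,coast=(.517,-.382))
for t in('carton','mat','cup','coaster'): spot('top',t,2)
E
```

```text
59.1667 [0.36188512 0.22487339 0.24874064] [-3.13710666e+00  2.20374329e-03  1.72801271e-01] 0.9989407241861231
top carton [ 0.4185 -0.0611  0.0019] 0.59
top mat [ 0.4175 -0.0673 -0.001 ] 0.59
top cup [ 0.5193 -0.3791  0.0012] 0.71
top coaster [ 0.3588 -0.2796  0.0013] 0.87
top coaster [ 5.136e-01 -3.846e-01  1.000e-04] 0.66
```

View pics/m29.png

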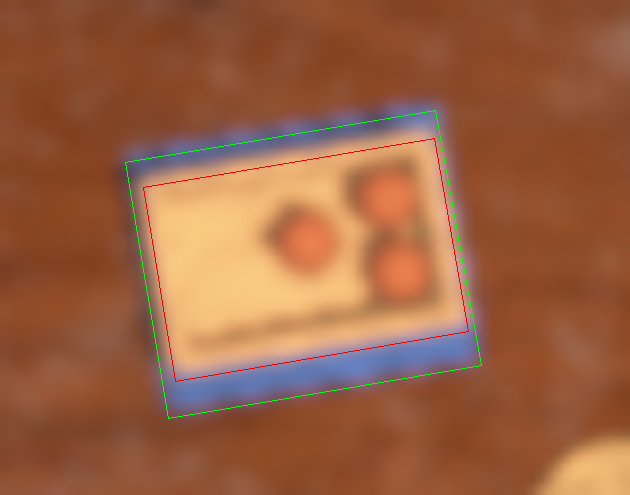

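View pics/ov29.png

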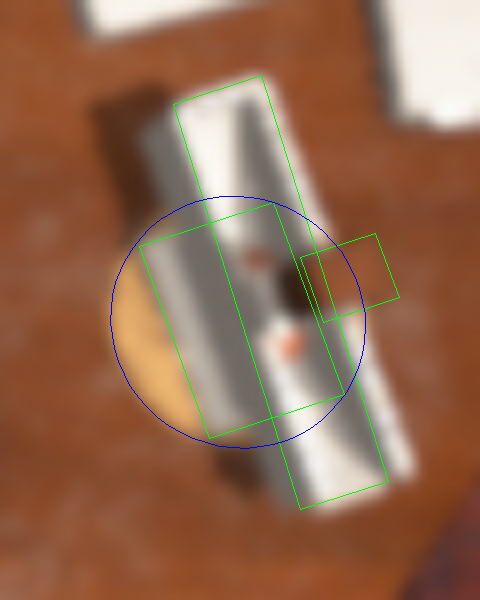

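View pics/t29.png

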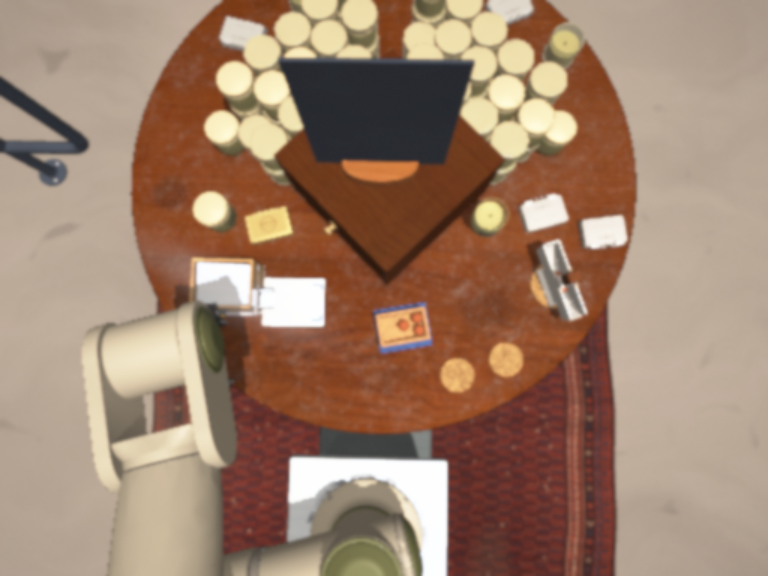

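```bash
python3 -c "
from h import *
print(finish_job())"
```

```text
the job is handed in; nothing more can be done
None
```

I made up the gift as asked and handed the job in at about 59 s of the 210 s allowed.

**What was done:**
- The carton stood under the spout, inside the blue marks.
- The cup held five balls. Three dropped into the hopper one by one, seen at nose-down tilts of about 0.45, 0.52 and 0.63 rad.
- The cup went back upright on the large coaster with the other two balls in it.
- The lever was pressed to its end stop, all three balls rolled into the carton, and the lever sprang back.
- The carton was then set on the blue mat.

**Last checks:**
- **Carton:** the last top view shows three balls in it. It sits within about 2 mm of the mat's middle by overlay; the networks' readings agree to within about 6 mm.
- **Hopper:** the top view taken while the lever was held down shows it empty.
- **Cup:** it stands upright on the coaster, about 2 mm from the middle by overlay. The networks' separate cup and coaster readings differ by up to 8 mm, because they scatter by several millimetres.
- **Other goods:** they look unmoved, and the arm was clear of everything at hand-in.

**Press force:** the wrist read 40 N for a moment as the closed fingertips met the lever's end stop. I eased off straight away. Your 40 N limit is for the arm or gripper body, and only the fingertips touched, but it was close.

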